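Walk the welding fixture block round to its fence

ROBOT

A 6-joint arm with a two-finger parallel gripper is mounted at the origin on the work surface. World frame = base frame: x ahead of the robot, y to its left, z up, the work surface at z = 0. Lengths are in mm, angles in rad, forces in N, time in s.
With the tool pointing down it reaches from about 250 to 775 mm from the base axis. Payload 8.9 kg.
Tool frame: the origin (TCP) lies midway between the tips of the shut fingers; the grasp point (between the pads) lies env.hold_point_z behind it (env.hold_point_z is the distance from the TCP to the grasp point, in mm); x points along the fingers, y is the direction in which the jaws open and shut, and the axes are right-handed (so a half turn about x gives the same grasp; the last joint's range is limited). The gripper opens to 85 mm and grips with 20 to 120 N. Pads are 22 mm wide; open, the fingers measure 114 mm over their backs; the gripper's body (76 mm by 85 mm) begins 54 mm behind the grasp point. The pads swing forward as they close: fully open they stand 13 mm farther back than shut.
Start: joints at [-1.432, 0.291, -0.153, 1.127, 0, 1.431], TCP at [143.978, -504.87, 191.405] pointing down, gripper open.
Joint ranges: [-2.52, 2.52], [-0.91, 1.74], [-1.3, 1.37], [-1.96, 2.02], [-1.52, 1.47], [-3.14, 3.14]. Speed limits (rad/s): [2.22, 2.22, 2.79, 3.14, 3.14, 3.14].

INTERFACE

Orientations are given as a 3x3 rotation matrix whose columns are the frame's x, y, z axes.
In Python, from bench import env, vision, finder gives the robot as it stands.
- The arm moves only by the tool arm_command, never from a script. Its argument "deltas" is text: rows parted by semicolons, each of 7 numbers parted by spaces: the shift along the tool's x, y, z in mm, then the turn, a rotation vector about the tool's x, y, z in rad, then the gripper's target within -1 to 1 (shut at 1, half-way at 0, fully open at -1). In form: dx dy dz wx wy wz jaw; .... A call has 1 to 20 rows; each row shifts and turns the commanded pose from where the row before left it, along the tool's axes as they then stand; what a row does not reach is not made up. A row lasts 1/12 s, in which the tool goes at most 41.7 mm and 7.16 degrees, less where a joint would pass 70% of its speed; a pose out of reach is approached as far as the arm can. A call is refused whole if a number of a shift passes 41.7 or a number of a turn 0.125, either way. A call with a gripper value outside its range is refused whole. The fingers move at their own pace and stop on an object; "force" is the grip in N (left out, the last holds). Time passes only in rows, so rows that do not move let the fingers close. It gives the time, the measured TCP pose, the force and the opening at its end, in the units of the state.
- env.read_state(): the state, without advancing time (a new reading comes with each control period).
- vision.snapshot(name): name is "scene" or "top" or "wrist"; returns (picture, depth): 480x640x3 uint8, blue, green, red; 480x640 float32, mm along the optical axis (not along the pixel's ray), 0 where there is no reading.
- vision.camera_info(name): a dict with "K" (3x3 intrinsics, pixels), "origin" and "attitude" of the camera in the world; the wrist camera has in their place "mount" (4x4, takes a point from camera to tool coordinates, whose origin is the TCP and whose axes are the tool frame's). Camera axes: x right, y down, z forward; pixel columns grow to the right and rows downward; lengths in mm; the calibration is good to about 2 mm. A picture is of the moment at which its call begins: read the wrist's pose just before it. camera_info takes no time and is no camera call.
- env.job_done(): hands the job in, once; it reports no verdict.
Trained networks look in the newest picture that a camera, given by its name, has taken for a name from the list of things; names that differ only in an ending like _2 or _b are one class to them, and where a whole thing is asked for, a point or a joint stands for the part that bears it (a point fixed in the world has none). Each returns a list of dicts, best first, with "p" (0 to 1); they miss things now and then, are a little off and sometimes report something else, mostly with a low value. They report only what shows in the picture. A call takes as long as a camera call. They do not tell look-alikes from the thing itself.
- finder.recognise(camera, thing): "uv" ([column, row] in pixels, amid what is visible of it).
- finder.silhouettes(camera, thing): "region" (480x640 bool, what is visible of it) and "uv" ([column, row] in pixels, amid what is visible of it).
- finder.spot_point(camera, thing): "uv" ([column, row] in pixels: a listed point, or the origin of a listed thing).
The state is a dict: "time": time; "joint_positions": joint angles; "joint_vel": joint speeds; "tau": joint torques, N m; "ee_pos": TCP position; "eef_rot": TCP orientation; "ft_force": force on the tool from outside, world axes, zero at the start; "wrist_torque": the same for the moment, N m; "width": opening from 0.0 (shut) to 1.0 (fully open).
Only numpy, scipy, OpenCV 4.12 (cv2) and the standard library are available. Lean on these libraries where they do the work, as an engineer would, in place of code of your own. Each camera call takes 0.05 s, during which the arm holds its last target.

TASK

The heavy fixture block stands askew in front of the steel fence: with the fingertips, push it round at alternate corners until one of its long sides (either will do) is square to the fence with at least a finger's breadth of clear space still between them, then push it up flush against the fence with its red line meeting the fence's red mark to within a centimetre. Only push it along the table, never lift or tip it, do not touch the two shafts clamped on its top, and leave the other things on the table where they are.

Things in the scene. Friction and masses are not known exactly. Their poses are not given: they have to be found in the camera images.
- block: aluminium welding fixture block, 1.1 to 1.7 kg, 90 mm (its x) by 125 mm (its y), the same if turned by half a turn; its sides are upright and run from 6 to 40 mm above the table. Origin: centre of the underside, at table height; z up. It slides on four rubber feet of 16 mm diameter, at 27 mm either side in x and 36 mm either side in y. Its two long sides face its +x and -x; a red line 6 mm wide runs across its top along x at y = 0 and down both long sides.
- shafts: two bright steel shafts fixed on top of the block along its x, at y = -36 and +36 mm; 14 mm diameter, 74 mm long, their tops 55 mm above the table. Same origin and axes as the block. Not to be touched.
- fence: fixed steel fence bar, 240 mm long (y), 28 mm thick, 34 mm tall. Origin: foot of the middle of its working face; the face is upright, looks to its own -x (roughly to the robot), and the block lies on that side. A red stripe 8 mm wide marks y = 0. Behind the bar two 12 mm high feet reach to x = 78 mm.
- shaft_a: first of two loose turned steel shafts, standing upright on its 22 mm flange; 14 mm diameter, 58 mm tall. Origin: centre of its underside. Bystander.
- shaft_b: second loose turned steel shaft, like the first, standing upright; 14 mm diameter, 58 mm tall. Origin: centre of its underside. Bystander.
- gauge: stepped brass setting gauge, 40 x 40 x 30 mm foot with a 20 mm cube on it, 50 mm tall. Origin: centre of its underside. Bystander.
- cup: green open cup, 60 mm across the rim, 60 mm tall. Origin: centre of its underside. Bystander.
- screwdriver: screwdriver lying on the table near the robot, about 200 mm long. Bystander.
- jar: orange jar with a black cap, 60 mm across, 75 mm tall. Origin: centre of its underside. Bystander.
There are look-alikes about, which are no part of the job. Of the things that look like the block, the smallest one is meant.

How it is judged:
By the outcome, as a careful person would: the job done as asked, in the order asked, and still so for the second after the job is handed in, with the robot touching nothing.
It also fails if it takes over 72 s, if anything falls off the work surface, if the arm or the gripper's body presses on something with over 40 N, if the wrist force passes 120 N, or if a joint passes its speed limit or range.

## Working session

There is one attempt and no reset: what is moved stays moved. The work goes in short steps, Python scripts to look and compute and a tool call to move; the robot and the scene stay as the last step left them, time stands still between calls to the robot, and variables do not carry over. Pictures are saved under pics/ and viewed, and the job is handed in when it is done.

Besides the shell and the picture viewer there is one more tool, called after ">>>" as name(argument=value, ...) on one line, values as JSON. arm_command: Moves the arm, as the interface text tells. Its arguments: {"type":"object","properties":{"deltas":{"type":"string"},"force":{"type":"number"}},"required":["deltas"]}

```bash
ls; mkdir -p pics; python3 - <<'E'
from bench import env, vision, finder
import cv2, numpy as np
np.set_printoptions(suppress=True,precision=2)
s=env.read_state(); print(s['time'],s['ee_pos'],s['eef_rot'],s['width'],env.hold_point_z)
for n in ['scene','top']:
    im,d=vision.snapshot(n); cv2.imwrite(f'pics/{n}0.png',im); np.save(f'pics/{n}0.npy',d)
    c=vision.camera_info(n); print(n,c)
E
```

```text
pics
0.0 [ 143.93 -504.38  190.84] [[-0.    0.27 -0.96]
 [ 0.   -0.96 -0.27]
 [-1.   -0.   -0.  ]] 0.9984510212226853 18.700000000000003
scene {'K': array([[511.86,   0.  , 322.25],
       [  0.  , 511.86, 234.33],
       [  0.  ,   0.  ,   1.  ]]), 'origin': array([1260.77, -304.96,  678.94]), 'attitude': array([[ 0.4 ,  0.55, -0.73],
       [ 0.92, -0.26,  0.31],
       [-0.02, -0.79, -0.61]])}
top {'K': array([[438.44,   0.  , 318.17],
       [  0.  , 438.44, 238.6 ],
       [  0.  ,   0.  ,   1.  ]]), 'origin': array([ 321.75,   18.82, 1123.83]), 'attitude': array([[-0.  , -0.99,  0.15],
       [-1.  ,  0.  ,  0.  ],
       [-0.  , -0.15, -0.99]])}
```

View pics/scene0.png

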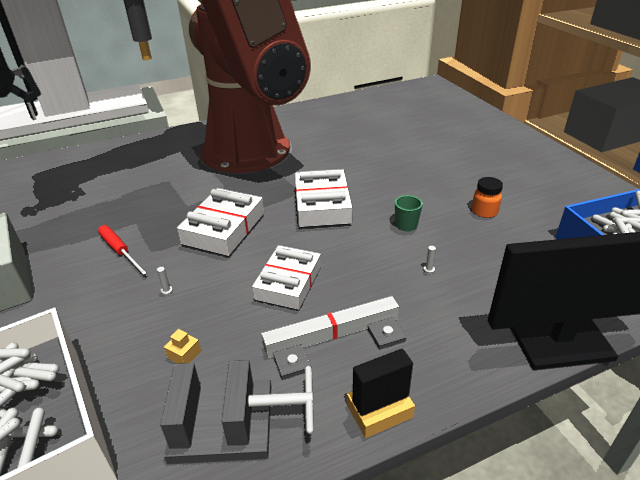

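View pics/top0.png

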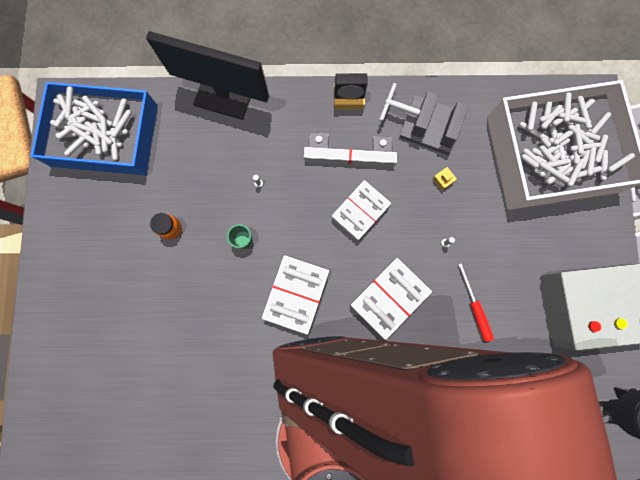

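The smallest block look-alike is at about (361,210) in the top picture, just in front of the fence, whose red mark is at (350,156). The two larger ones are at (297,295) and (391,298). Next I'll measure them.

```bash
cat > h.py <<'E'
from bench import env, vision, finder
import cv2, numpy as np
np.set_printoptions(suppress=True,precision=2)
def pts(n,d,c=None):
    c=c or vision.camera_info(n); K=c['K']
    v,u=np.mgrid[0:480,0:640]
    P=np.stack([(u-K[0,2])/K[0,0]*d,(v-K[1,2])/K[1,1]*d,d],-1)
    return P@c['attitude'].T+c['origin']
def px2plane(n,uv,z):
    c=vision.camera_info(n);K=c['K'];uv=np.atleast_2d(uv).astype(float)
    r=np.c_[(uv-K[:2,2])/K[0,0],np.ones(len(uv))]@c['attitude'].T
    return c['origin']+r*((z-c['origin'][2])/r[:,2])[:,None]
def project(n,P):
    c=vision.camera_info(n);K=c['K'];p=(np.atleast_2d(P)-c['origin'])@c['attitude'];return p[:,:2]/p[:,2:]*K[0,0]+K[:2,2]
E
python3 - <<'E'
from h import *
im=cv2.imread('pics/top0.png'); d=np.load('pics/top0.npy'); P=pts('top',d)
hsv=cv2.cvtColor(im,cv2.COLOR_BGR2HSV).astype(int)
b,g,r=[im[...,i].astype(int) for i in range(3)]
print('table z',np.median(P[330:350,200:250,2]))
bright=(im.min(-1)>150); red=(r>120)&(g<70)&(b<70)
for nm,box,zz in [('block',(325,390,175,245),40),('big1',(258,335,250,340),40),('big2',(345,438,252,342),40),('fence',(300,400,143,172),34)]:
    u0,u1,v0,v1=box; m=np.zeros((480,640),bool); m[v0:v1,u0:u1]=True
    Z=P[...,2]
    print(nm,'z pct',np.percentile(Z[m&(bright|red)],[5,25,50,75,95]))
    mm=m&(Z>zz-15)&(bright|red|(Z>zz-8))
    cn,_=cv2.findContours(mm.astype(np.uint8),0,1); c=max(cn,key=cv2.contourArea)
    q=px2plane('top',c[:,0],zz)[:,:2].astype(np.float32)
    rc=cv2.minAreaRect(q); print(rc)
    mr=m&red; q=px2plane('top',np.argwhere(mr)[:,::-1],zz); print('red',mr.sum(),q.mean(0), cv2.minAreaRect(q[:,:2].astype(np.float32)))
cr=cv2.resize(im[130:260,280:480],None,fx=4,fy=4,interpolation=cv2.INTER_CUBIC); cv2.imwrite('pics/crop0.png',cr)
for t in ['shaft_a','gauge','cup','jar']:
    print(t,[(x['uv'],round(x['p'],2),px2plane('top',x['uv'],0)[0]) for x in finder.spot_point('top',t)][:4])
E
```

```text
table z -0.7102753188304405
block z pct [32.97 38.15 40.03 42.82 54.01]
((562.264892578125, -86.04829406738281), (90.28730010986328, 126.79804992675781), 47.873653411865234)
red 1 [ 532.18 -120.17   40.  ] ((532.1834106445312, -120.16896057128906), (0.0, 0.0), 0.0)
big1 z pct [47.47 50.38 52.07 55.58 70.07]
((351.1435546875, 78.05843353271484), (119.68832397460938, 163.76947021484375), 70.79925537109375)
red 31 [350.    77.05  40.  ] ((349.7889709472656, 75.99459838867188), (113.4922866821289, 3.0564613342285156), 71.88195037841797)
big2 z pct [47.59 50.33 52.04 54.89 70.26]
((340.22540283203125, -154.9130096435547), (119.98373413085938, 166.15963745117188), 45.311283111572266)
red 45 [ 334.78 -160.33   40.  ] ((340.4910583496094, -154.6053009033203), (119.1661376953125, 2.1163902282714844), 45.11769485473633)
fence z pct [ 9.41 29.94 32.43 34.24 36.54]
((707.5557861328125, -60.580474853515625), (238.3555145263672, 33.1544075012207), 86.73896026611328)
red 3 [699.59 -59.42  34.  ] ((702.065185546875, -60.282554626464844), (2.548037528991699, 16.401262283325195), 80.05680847167969)
shaft_a [([443.1, 241.2], 0.62, array([ 485.83, -300.13,    0.  ])), ([257.5, 181.1], 0.6, array([649.12, 183.11,   0.  ]))]
gauge [([439.4, 178.6], 0.53, array([ 653.24, -298.31,    0.  ]))]
cup [([241.7, 240.2], 0.65, array([491.05, 221.48,   0.  ])), ([350.7, 164.7], 0.49, array([692.79, -64.32,   0.  ]))]
jar [([174.6, 231.3], 0.71, array([515.36, 396.85,   0.  ]))]
```

View pics/crop0.png

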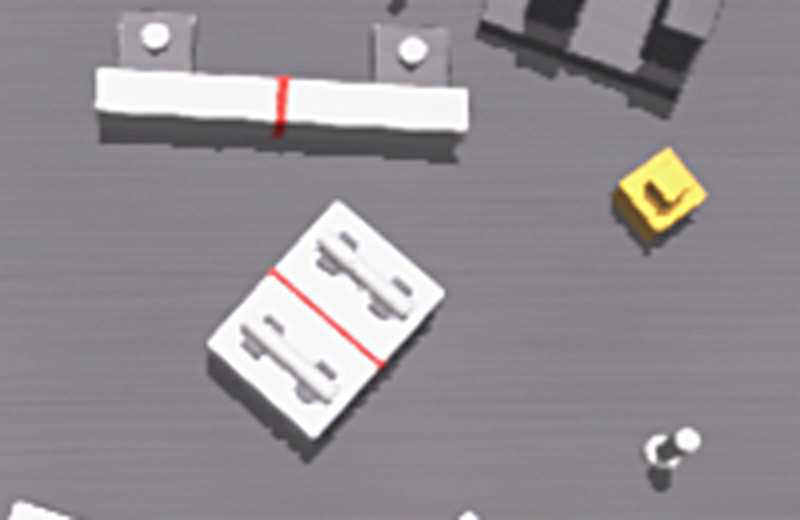

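The block measures 90×127 mm, so it is the right one. It needs about −51° of yaw. Before moving, I'll fit the fence more precisely.

```bash
cat >> h.py <<'E'
def fence_top(im,n='top'):
    u0,u1,v0,v1=300,400,140,175
    S=4; g=cv2.resize(im,None,fx=S,fy=S,interpolation=cv2.INTER_CUBIC)
    m=((g[...,2]>165)).astype(np.uint8); k=np.zeros_like(m); k[v0*S:v1*S,u0*S:u1*S]=1; m*=k
    m=cv2.morphologyEx(m,cv2.MORPH_OPEN,np.ones((25,25),np.uint8))
    cn,_=cv2.findContours(m,0,1); c=max(cn,key=cv2.contourArea)[:,0]
    q=px2plane(n,(c+0.5)/S-0.5,34)[:,:2].astype(np.float32)
    return cv2.minAreaRect(q)
def redpts(im,box,z,n='top'):
    u0,u1,v0,v1=box
    b,g,r=[im[...,i].astype(int) for i in range(3)]
    w=np.clip(r-(g+b)/2-40,0,None); k=np.zeros_like(w);k[v0:v1,u0:u1]=1; w=w*k
    uv=np.argwhere(w>0)[:,::-1]; ww=w[w>0]
    return px2plane(n,uv,z)[:,:2],ww,uv
E
python3 - <<'E'
from h import *
im=cv2.imread('pics/top0.png')
print(fence_top(im))
q,w,uv=redpts(im,(335,365,143,172),34)
for a,b_,c in zip(q,w,uv): print(a,int(b_),c)
q,w,uv=redpts(im,(325,395,175,245),40); print(np.average(q,axis=0,weights=w)); 
mu=np.average(q,axis=0,weights=w); U,S_,V=np.linalg.svd((q-mu)*w[:,None]**.5); print(V[0], np.degrees(np.arctan2(V[0][1],V[0][0])), len(q))
E
```

```text
((709.6630249023438, -60.37248992919922), (242.41065979003906, 31.423812866210938), 86.23576354980469)
[723.91 -58.06] 75 [349 149]
[723.89 -60.65] 122 [350 149]
[723.88 -63.25] 119 [351 149]
[723.86 -65.84] 58 [352 149]
[721.2  -58.02] 37 [349 150]
[721.18 -60.61] 136 [350 150]
[721.17 -63.2 ] 125 [351 150]
[718.49 -57.98] 26 [349 151]
[718.47 -60.57] 136 [350 151]
[718.46 -63.16] 119 [351 151]
[715.78 -57.93] 31 [349 152]
[715.77 -60.53] 131 [350 152]
[715.75 -63.12] 87 [351 152]
[713.08 -57.89] 82 [349 153]
[713.06 -60.49] 140 [350 153]
[713.05 -63.08] 69 [351 153]
[710.38 -57.85] 97 [349 154]
[710.36 -60.44] 143 [350 154]
[710.35 -63.03] 66 [351 154]
[707.68 -57.81] 81 [349 155]
[707.66 -60.4 ] 137 [350 155]
[707.65 -62.99] 65 [351 155]
[704.98 -57.77] 95 [349 156]
[704.96 -60.36] 135 [350 156]
[704.95 -62.95] 33 [351 156]
[702.28 -57.73] 98 [349 157]
[702.27 -60.32] 136 [350 157]
[702.25 -62.91] 29 [351 157]
[699.59 -57.69] 80 [349 158]
[699.57 -60.28] 133 [350 158]
[699.56 -62.86] 28 [351 158]
[696.9  -57.65] 97 [349 159]
[696.88 -60.24] 136 [350 159]
[696.87 -62.82] 21 [351 159]
[694.21 -57.61] 101 [349 160]
[694.19 -60.2 ] 118 [350 160]
[694.18 -62.78] 53 [351 160]
[691.52 -57.57] 36 [349 161]
[691.5  -60.15] 34 [350 161]
[688.83 -57.53] 40 [349 162]
[688.82 -60.11] 30 [350 162]
[686.16 -54.91] 17 [348 163]
[686.15 -57.49] 38 [349 163]
[686.13 -60.07] 14 [350 163]
[562.7  -86.45]
[-0.67 -0.74] -132.04842749071858 66
```

>>> arm_command(deltas="0 20 40 0.11 0 0 1; 0 20 40 0.11 0 0 1; 0 0 -40 0.11 0 0 1")

```text
time: 0.55
ee_pos: [103.0, -561.9, 191.1]
eef_rot: [[-0.005, -0.078, -0.997], [-0.003, -0.997, 0.078], [-1.0, 0.004, 0.005]]
ft_force: [-1.5, -0.9, -0.5]
width: 0.606
```

>>> arm_command(deltas="0 -33 -23 0 0 0 1; 0 -33 -23 0 0 0 1; 0 -33 -23 0 0 0 1; 0 -33 -23 0 0 0 1; 0 -33 -23 0 0 0 1; 0 -33 -23 0 0 0 1; 0 -33 -23 0 0 0 1; 0 -33 -23 0 0 0 1; 0 -33 -23 0 0 0 1; 0 -33 -23 0 0 0 1; 0 -33 -23 0 0 0 1; 0 -33 -23 0 0 0 1; 0 -33 -23 0 0 0 1; 0 -33 -23 0 0 0 1; 0 -10 -4 0 0 0 1; 0 0 0 0 0 0 1; 0 0 0 0 0 0 1")

```text
time: 1.97
ee_pos: [469.5, -100.7, 191.2]
eef_rot: [[-0.001, -0.05, -0.999], [-0.0, -0.999, 0.05], [-1.0, 0.0, 0.001]]
ft_force: [0.7, 0.2, 0.4]
width: -0.001
```

```bash
python3 - <<'E'
from h import *
s=env.read_state()
im,d=vision.snapshot('wrist'); cv2.imwrite('pics/w1.png',im)
print(vision.camera_info('wrist'))
im,d=vision.snapshot('top'); cv2.imwrite('pics/t1.png',im)
E
```

```text
{'K': array([[365.92,   0.  , 316.9 ],
       [  0.  , 365.92, 236.69],
       [  0.  ,   0.  ,   1.  ]]), 'mount': array([[   0.  ,   -0.28,    0.96, -182.73],
       [   1.  ,   -0.  ,   -0.  ,    0.48],
       [   0.  ,    0.96,    0.28,  -71.64],
       [   0.  ,    0.  ,    0.  ,    1.  ]])}
```

View pics/w1.png

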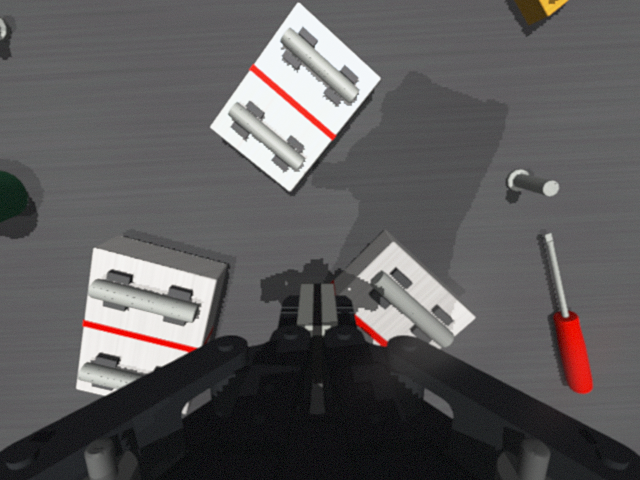

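View pics/t1.png

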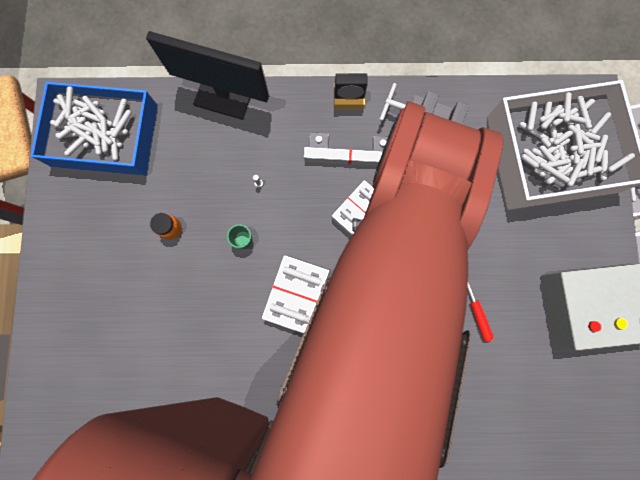

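```bash
cat >> h.py <<'E'
def wcam(s):
    c=vision.camera_info('wrist'); M=np.array(c['mount']); R=np.array(s['eef_rot'])
    return dict(K=c['K'],origin=R@M[:3,3]+s['ee_pos'],attitude=R@M[:3,:3])
def ray(c,uv,z):
    K=c['K'];uv=np.atleast_2d(uv).astype(float)
    r=np.c_[(uv-K[:2,2])/K[0,0],np.ones(len(uv))]@c['attitude'].T
    return c['origin']+r*((z-c['origin'][2])/r[:,2])[:,None]
def proj(c,P):
    K=c['K'];p=(np.atleast_2d(P)-c['origin'])@c['attitude'];return p[:,:2]/p[:,2:]*K[0,0]+K[:2,2]
def blockfit(im,c,guess,thr=150,rad=85):
    """white top + red, by minAreaRect on z=40, with mask near guess xy"""
    v,u=np.mgrid[0:480,0:640]
    W=ray(c,np.c_[u.ravel(),v.ravel()],40)[:,:2].reshape(480,640,2)
    near=np.hypot(*(W-np.array(guess)).transpose(2,0,1))<rad
    b,g,r=[im[...,i].astype(int) for i in range(3)]
    m=((r>thr)&near).astype(np.uint8)
    m=cv2.morphologyEx(cv2.morphologyEx(m,cv2.MORPH_CLOSE,np.ones((5,5))),cv2.MORPH_OPEN,np.ones((9,9)))
    cn,_=cv2.findContours(m,0,1); k=cv2.convexHull(max(cn,key=cv2.contourArea))[:,0]
    rc=cv2.minAreaRect(ray(c,k,40)[:,:2].astype(np.float32))
    w=np.clip(r-(g+b)/2-50,0,None)*near*(cv2.dilate(m,np.ones((5,5)))>0)
    uv=np.argwhere(w>0)[:,::-1]; ww=w[w>0].astype(float); q=ray(c,uv,40)[:,:2]
    mu=np.average(q,axis=0,weights=ww); V=np.linalg.svd((q-mu)*ww[:,None]**.5,full_matrices=False)[2][0]
    ya=np.degrees(np.arctan2(V[1],V[0])); t=(q-mu)@V
    ya=(ya+90)%180-90
    return rc,(mu,ya,np.ptp(t))
E
python3 - <<'E'
from h import *
s=env.read_state(); c=wcam(s); im=cv2.imread('pics/w1.png')
print(blockfit(im,c,(562,-86)))
c=vision.camera_info('scene'); print(blockfit(cv2.imread('pics/scene0.png'),c,(562,-86)))
print(ray(c,[[334,321],[332,315],[337,335]],34))
E
```

```text
(((563.3853149414062, -86.77142333984375), (91.51749420166016, 124.9070816040039), 47.61491012573242), (array([563.82, -86.15]), np.float64(47.55861625002714), np.float64(91.91816643775606)))
(((571.7673950195312, -93.28329467773438), (92.47447204589844, 144.049072265625), 48.49919509887695), (array([566.06, -86.23]), np.float64(47.299665518272974), np.float64(96.495653219289)))
[[717.27 -60.34  34.  ]
 [703.3  -57.66  34.  ]
 [747.39 -68.82  34.  ]]
```

>>> arm_command(deltas="30 3 -1 0 0 0 1; 36 3 -1 0 0 0 1; 36 3 0 0 0 0 1; 36 2 0 0 0 0 1; 30 0 0 0 0 0 1; 9 0 0 0 0 0 1; 0 0 0 0 0 0 1; 0 0 0 0 0 0 1")

```text
time: 2.73
ee_pos: [471.3, -112.9, 15.3]
eef_rot: [[0.0, -0.053, -0.999], [-0.0, -0.999, 0.053], [-1.0, 0.0, -0.0]]
ft_force: [1.0, 0.1, 0.5]
width: -0.001
```

>>> arm_command(deltas="0 -3 -2.5 0 0 0 1; 0 -3 -2.5 0 0 0 1; 0 -3 -2.5 0 0 0 1; 0 -3 -2.5 0 0 0 1; 0 -3 -2.5 0 0 0 1; 0 -3 -2.5 0 0 0 1; 0 -3 -2.5 0 0 0 1; 0 -3 -2.5 0 0 0 1; 0 -3 -2.5 0 0 0 1; 0 -3 -2.5 0 0 0 1; 0 -3 -2.5 0 0 0 1; 0 -3 -2.5 0 0 0 1; 0 0 0 0 0 0 1")

```text
time: 3.82
ee_pos: [503.5, -77.2, 14.4]
eef_rot: [[0.0, -0.052, -0.999], [0.0, -0.999, 0.052], [-1.0, -0.0, -0.0]]
ft_force: [-0.0, -0.5, 1.0]
width: -0.002
```

```bash
cat > look.py <<'E'
from h import *
import sys
tag=sys.argv[1]; g=(float(sys.argv[2]),float(sys.argv[3]))
s=env.read_state(); c=wcam(s); im,d=vision.snapshot('wrist'); cv2.imwrite(f'pics/w{tag}.png',im)
print(s['time'],np.array(s['ee_pos']),'toolyaw',np.degrees(np.arctan2(s['eef_rot'][0][1],-s['eef_rot'][1][1])),s['ft_force'])
try: print('wrist',blockfit(im,c,g))
except Exception as e: print(e)
im,d=vision.snapshot('scene'); cv2.imwrite(f'pics/s{tag}.png',im)
try: print('scene red',blockfit(im,vision.camera_info('scene'),g)[1])
except Exception as e: print(e)
E
python3 look.py 2 575 -70
```

```text
3.8167 [503.53 -77.2   14.4 ] toolyaw -2.9681236235908344 [-0.04 -0.54  0.98]
wrist (((563.7437133789062, -85.65251159667969), (91.0050277709961, 124.42822265625), 47.908546447753906), (array([565.38, -83.48]), np.float64(47.7139741711415), np.float64(91.26874781985548)))
scene red (array([565.53, -86.85]), np.float64(47.32394223787057), np.float64(96.48982696127283))
```

View pics/w2.png

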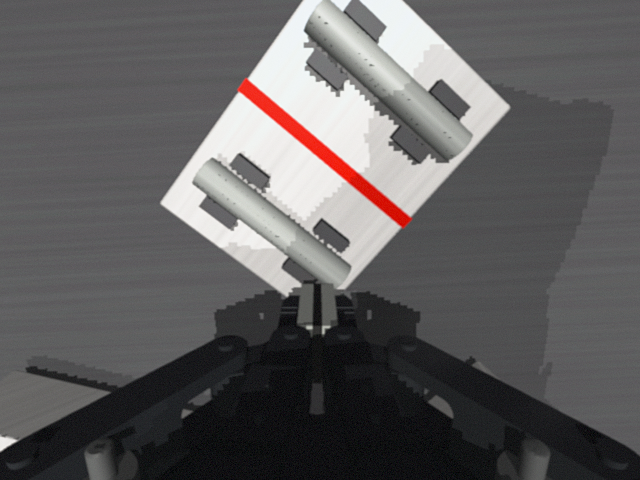

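View pics/s2.png

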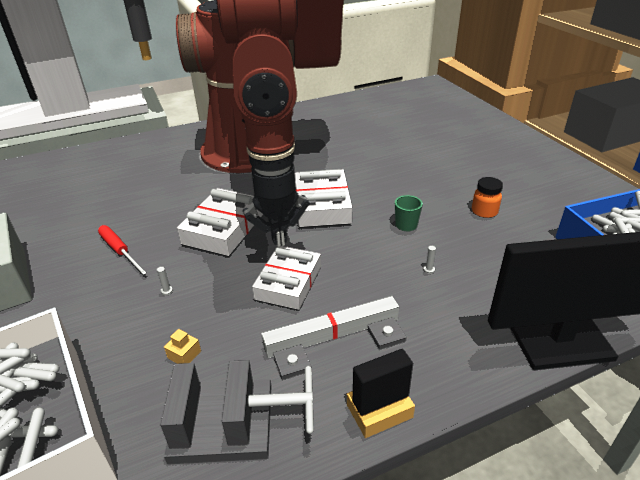

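```bash
python3 - <<'E'
from h import *
s=env.read_state(); c=wcam(s)
print(px2plane('top',[[358.75,240],[332,216],[364.5,180],[390.7,203]],40))
print('wrist corners',ray(c,[[162,203],[510,105],[300,297]],40))
p=np.array(s['ee_pos']); print(proj(c,[p,p+[11,0,0],p+[0,0,40]]), proj(vision.camera_info('scene'),[p,p+[0,0,40]]))
im=cv2.imread('pics/s2.png'); cv2.imwrite('pics/s2c.png',cv2.resize(im[190:330,220:380],None,fx=4.5,fy=4.2,interpolation=cv2.INTER_CUBIC))
E
```

```text
[[ 484.07  -78.43   40.  ]
 [ 545.57  -12.16   40.  ]
 [ 638.83  -95.94   40.  ]
 [ 578.34 -160.99   40.  ]]
wrist corners [[ 547.2   -12.55   40.  ]
 [ 579.74 -160.07   40.  ]
 [ 499.27  -69.68   40.  ]]
[[316.45 268.79]
 [315.34 249.27]
 [316.24 302.94]] [[281.59 258.44]
 [280.13 242.89]]
```

View pics/s2c.png

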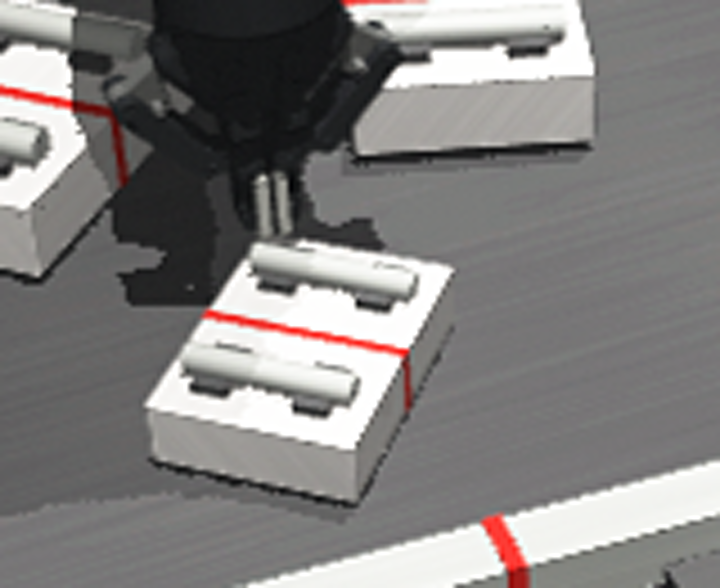

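```bash
python3 - <<'E'
from h import *
im=cv2.imread('pics/w2.png'); cv2.imwrite('pics/w2c.png',cv2.resize(im[220:350,230:410],None,fx=4.4,fy=4.4,interpolation=cv2.INTER_CUBIC))
E
```

```text
(no output)
```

View pics/w2c.png

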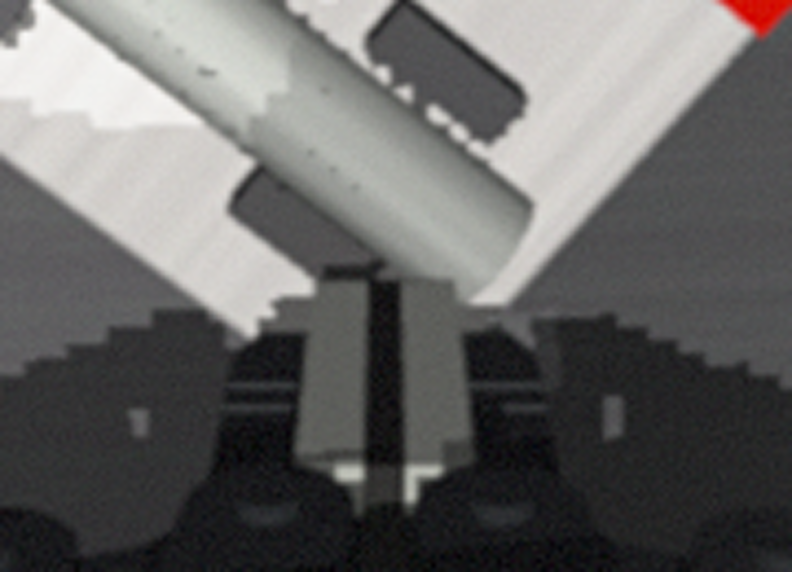

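```bash
python3 - <<'E'
from h import *
s=env.read_state(); c=wcam(s); print(s['ee_pos'],s['joint_positions'],s['ft_force'],s['tau'])
im,d=vision.snapshot('wrist'); P=pts('wrist',d,c)
for v in [270,278,284,286,290,295,300,305,310,315,320,325]: print(v,[P[v,u].round(0).tolist() for u in (306,318,328)])
print(P[230,200],P[100,420])
E
```

```text
[503.   -77.56  14.36] [-0.3   0.44 -0.46  0.68 -0.    2.9 ] [ 0.05  0.67 -0.9 ] [  0.27 -55.78  25.81  -0.03   0.03   0.03]
270 [[517.0, -74.0, 52.0], [518.0, -79.0, 55.0], [518.0, -83.0, 55.0]]
278 [[511.0, -73.0, 46.0], [514.0, -79.0, 52.0], [514.0, -83.0, 53.0]]
284 [[514.0, -74.0, 59.0], [514.0, -79.0, 59.0], [514.0, -83.0, 59.0]]
286 [[514.0, -74.0, 60.0], [514.0, -79.0, 62.0], [514.0, -83.0, 61.0]]
290 [[514.0, -74.0, 65.0], [514.0, -79.0, 65.0], [513.0, -83.0, 64.0]]
295 [[514.0, -74.0, 69.0], [514.0, -79.0, 70.0], [514.0, -83.0, 70.0]]
300 [[514.0, -74.0, 74.0], [514.0, -79.0, 74.0], [513.0, -83.0, 73.0]]
305 [[514.0, -75.0, 78.0], [514.0, -79.0, 78.0], [513.0, -82.0, 77.0]]
310 [[514.0, -75.0, 82.0], [514.0, -79.0, 82.0], [514.0, -82.0, 82.0]]
315 [[514.0, -75.0, 85.0], [514.0, -79.0, 85.0], [514.0, -82.0, 85.0]]
320 [[515.0, -75.0, 89.0], [514.0, -79.0, 88.0], [514.0, -82.0, 88.0]]
325 [[514.0, -75.0, 92.0], [514.0, -79.0, 92.0], [514.0, -82.0, 92.0]]
[534.36 -27.57  40.61] [ 582.8  -120.14   53.27]
```

```bash
python3 - <<'E'
from h import *
s=env.read_state(); c=vision.camera_info('scene')
C=np.array([563,-86.4]);a=np.radians(47.6);ex=np.array([np.cos(a),np.sin(a)]);ey=np.array([-ex[1],ex[0]])
cor=[np.r_[C+i*45*ex+j*62.5*ey,40] for i,j in((1,1),(1,-1),(-1,-1),(-1,1))]
def draw(im,c,S,off):
    for z in (40,6):
        q=((proj(c,[np.r_[k[:2],z] for k in cor])-off)*S).astype(int); cv2.polylines(im,[q],True,(0,255,0),1)
    p=np.array(s['ee_pos'])
    for z in range(0,60,10):
        q=((proj(c,[p+[0,0,z]])-off)*S)[0].astype(int); cv2.circle(im,tuple(q.tolist()),3,(255,0,255) if z+p[2]<40 else (255,255,0),-1)
im,d=vision.snapshot('scene')
off=np.array([220,190]); v=cv2.resize(im[190:330,220:380],None,fx=4,fy=4,interpolation=cv2.INTER_CUBIC); draw(v,c,4,off)
w=cv2.resize(cv2.imread('pics/w2.png'),None,fx=1,fy=1); draw(w,wcam(s),1,np.zeros(2))
cv2.imwrite('pics/s2d.png',v); cv2.imwrite('pics/w2d.png',w)
P=pts('scene',d,c)
for v_ in range(232,250,2): print(v_,[P[v_,u].round(0).tolist() for u in (278,280,284)])
E
```

```text
232 [[514.0, -83.0, 91.0], [513.0, -79.0, 89.0], [511.0, -70.0, 84.0]]
234 [[515.0, -84.0, 87.0], [513.0, -79.0, 84.0], [511.0, -71.0, 80.0]]
236 [[514.0, -84.0, 82.0], [516.0, -80.0, 81.0], [511.0, -71.0, 75.0]]
238 [[516.0, -85.0, 78.0], [515.0, -81.0, 76.0], [513.0, -72.0, 71.0]]
240 [[517.0, -85.0, 74.0], [516.0, -81.0, 72.0], [510.0, -71.0, 65.0]]
242 [[517.0, -86.0, 69.0], [516.0, -82.0, 67.0], [516.0, -73.0, 64.0]]
244 [[514.0, -85.0, 62.0], [515.0, -82.0, 62.0], [515.0, -74.0, 59.0]]
246 [[517.0, -87.0, 60.0], [514.0, -82.0, 56.0], [448.0, -53.0, -2.0]]
248 [[514.0, -86.0, 52.0], [515.0, -82.0, 52.0], [510.0, -73.0, 45.0]]
```

View pics/s2d.png

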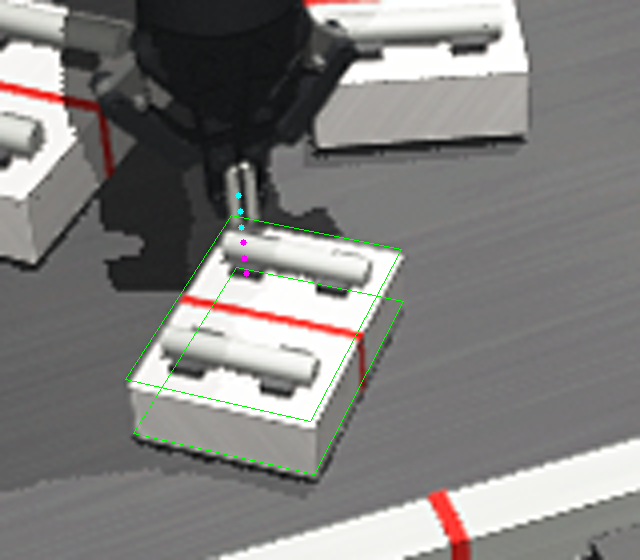

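View pics/w2d.png

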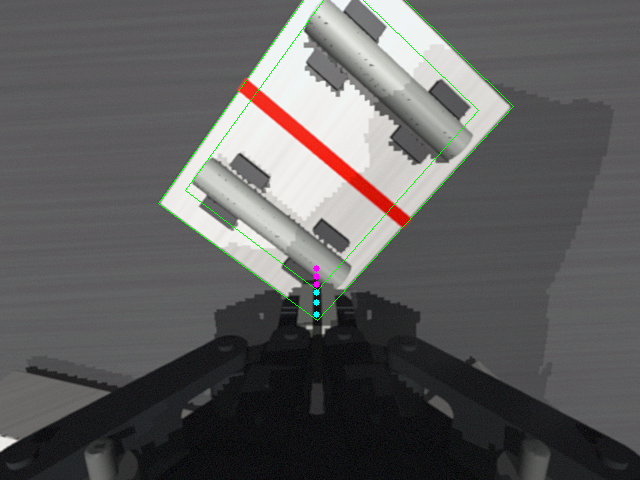

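```bash
python3 - <<'E'
from h import *
im=cv2.imread('pics/w1.png'); cv2.imwrite('pics/w1c.png',cv2.resize(im[220:350,230:410],None,fx=4.4,fy=4.4,interpolation=cv2.INTER_CUBIC))
E
```

```text
(no output)
```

View pics/w1c.png

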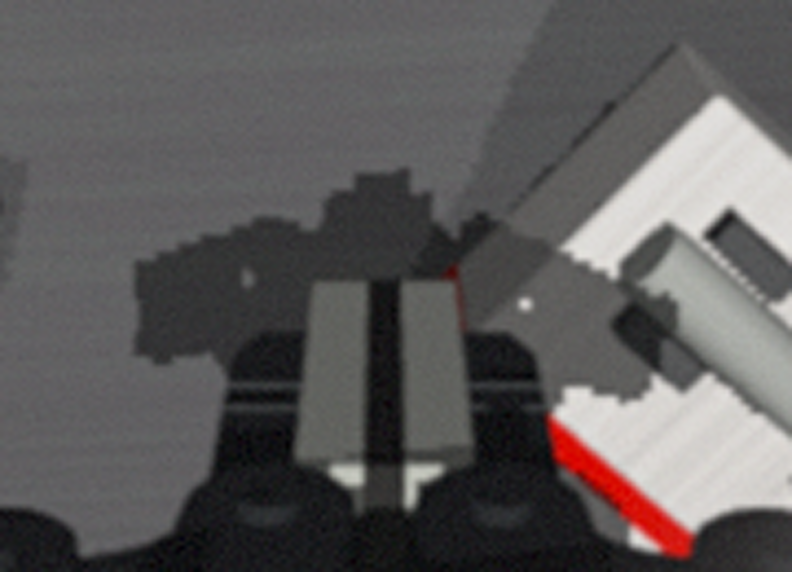

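>>> arm_command(deltas="0 12 10 0 0 0 1; 0 12 10 0 0 0 1; 0 12 10 0 0 0 1; 0 0 0 0 0 0 1; 0 0 0 0 0 0 1")

```text
time: 4.43
ee_pos: [471.0, -112.4, 14.5]
eef_rot: [[0.0, -0.054, -0.999], [0.0, -0.999, 0.054], [-1.0, -0.0, -0.0]]
ft_force: [0.5, 0.7, 0.4]
width: 0.003
```

```bash
python3 - <<'E'
from h import *
s=env.read_state(); c=wcam(s); print(s['ee_pos'],s['ft_force'])
im,d=vision.snapshot('wrist'); P=pts('wrist',d,c)
for v in [240,260,270,278,281,284,286,290]: print(v,[P[v,u].round(0).tolist() for u in (306,316,328)])
c=vision.camera_info('scene'); im,d=vision.snapshot('scene'); cv2.imwrite('pics/s3.png',im)
q=proj(c,[np.array(s['ee_pos']),np.array(s['ee_pos'])+[0,0,44]]); print(q)
v=cv2.resize(im[190:290,200:340],None,fx=5,fy=5,interpolation=cv2.INTER_CUBIC)
for k in (q-[200,190])*5: cv2.circle(v,tuple(k.astype(int).tolist()),4,(255,0,255),-1)
cv2.imwrite('pics/s3c.png',v)
E
```

```text
[ 470.96 -112.41   14.52] [0.49 0.69 0.39]
240 [[483.0, -107.0, -1.0], [483.0, -113.0, 1.0], [482.0, -120.0, 0.0]]
260 [[471.0, -106.0, 1.0], [471.0, -112.0, 0.0], [471.0, -119.0, 1.0]]
270 [[465.0, -106.0, -1.0], [464.0, -112.0, -1.0], [464.0, -119.0, 1.0]]
278 [[460.0, -106.0, -1.0], [459.0, -111.0, -0.0], [460.0, -118.0, 1.0]]
281 [[458.0, -106.0, 0.0], [458.0, -111.0, 1.0], [457.0, -118.0, -1.0]]
284 [[482.0, -109.0, 59.0], [482.0, -113.0, 59.0], [482.0, -118.0, 59.0]]
286 [[482.0, -109.0, 61.0], [482.0, -113.0, 62.0], [481.0, -118.0, 61.0]]
290 [[482.0, -109.0, 65.0], [482.0, -113.0, 66.0], [482.0, -118.0, 65.0]]
[[260.07 253.9 ]
 [257.91 236.85]]
```

View pics/s3c.png

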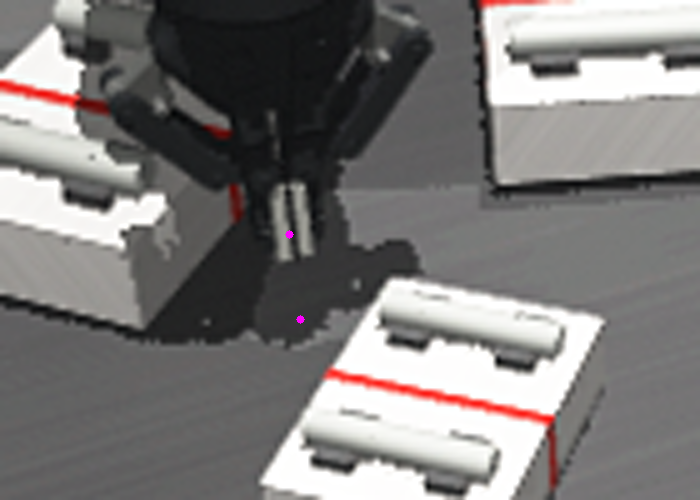

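```bash
python3 - <<'E'
from h import *
s=env.read_state(); c=wcam(s); p=np.array(s['ee_pos'])
im,d=vision.snapshot('wrist'); P=pts('wrist',d,c)
c2=vision.camera_info('scene'); im,d2=vision.snapshot('scene'); P2=pts('scene',d2,c2)
for nm,Q in(('wrist',P),('scene',P2)):
    q=Q.reshape(-1,3)-p; q=q[(np.hypot(q[:,0],q[:,1])<110)&(q[:,2]>41)]
    print(nm)
    for y0 in range(-90,90,10):
        k=q[(q[:,1]>=y0)&(q[:,1]<y0+10)]
        if len(k)>5: print(y0,len(k),'z',np.percentile(k[:,2],[1,5,50]),'x',np.percentile(k[:,0],[1,50,99]))
E
```

```text
wrist
-70 218 z [122.42 123.36 126.98] x [7.17 8.59 9.64]
-60 3432 z [111.03 115.5  126.68] x [ 5.63  9.14 11.23]
-50 6012 z [101.72 106.31 120.84] x [-3.53  8.96 10.49]
-40 6569 z [ 90.26  93.98 110.31] x [-10.13   3.61  10.8 ]
-30 4123 z [84.79 89.33 97.49] x [-9.57  8.74 12.63]
-20 6656 z [ 50.54  69.21 123.55] x [ 5.73 16.31 19.81]
-10 8905 z [ 47.68  60.18 120.34] x [-7.93 11.51 71.4 ]
0 8652 z [ 48.96  61.13 117.59] x [-7.96 12.53 20.46]
10 5139 z [ 54.27  81.05 122.95] x [ 7.22 17.7  21.09]
20 4200 z [85.55 90.1  97.9 ] x [-6.48 11.58 15.01]
30 7312 z [ 91.02  94.92 111.71] x [-6.56  8.03 14.68]
40 5779 z [102.91 107.92 122.31] x [ 1.48 13.91 15.55]
50 2623 z [ 41.5  116.88 126.75] x [13.42 14.9  65.39]
60 41 z [41.01 41.02 41.53] x [13.59 78.   85.33]
scene
-80 21 z [41.76 42.24 44.86] x [-83.68 -74.47 -65.28]
-70 302 z [ 42.56  44.25 464.11] x [-84.59  26.5   34.86]
-60 840 z [ 45.02  53.71 398.63] x [-74.22  28.59  38.05]
-50 1093 z [ 46.39 104.49 387.72] x [-67.84  31.99  39.97]
-40 1696 z [ 93.26 133.71 332.91] x [-8.73 30.05 44.28]
-30 1571 z [ 92.8  129.01 343.89] x [-0.99 37.93 48.73]
-20 1588 z [ 56.9   92.32 337.5 ] x [ 1.94 41.51 52.44]
-10 1520 z [ 49.09  76.66 346.29] x [ 8.25 45.79 56.18]
0 1540 z [ 51.35  85.09 342.34] x [-2.19 47.6  61.8 ]
10 1291 z [ 83.96 121.84 364.97] x [ 8.37 53.67 65.94]
20 930 z [ 90.43  97.67 319.73] x [-4.87 33.54 68.4 ]
30 467 z [ 93.08 100.98 272.23] x [-6.74 19.36 61.29]
40 279 z [105.59 113.24 379.33] x [-12.82   7.78  44.32]
50 150 z [118.64 122.21 364.36] x [-21.55  -7.14  19.79]
```

```bash
python3 - <<'E'
from h import *
s=env.read_state(); c=wcam(s); p=np.array(s['ee_pos']); R=np.array(s['eef_rot'])
im,d=vision.snapshot('wrist'); P=pts('wrist',d,c)
np.save('pics/wd3.npy',d)
q=(P.reshape(-1,3)-p)@R   # tool coords
h=-q[:,0]-44  # height above tip
fx=-q[:,2]; y=q[:,1]
ok=(np.hypot(fx,y)<90)&(h>-8)&(h<90)
for h0 in range(-6,84,6):
    k=ok&(h>=h0)&(h<h0+6)
    row=[]
    for y0 in range(-66,66,6):
        kk=k&(y>=y0)&(y<y0+6)
        row.append(f'{np.percentile(fx[kk],95):4.0f}' if kk.sum()>5 else '   .')
    print(f'{h0:3d}',' '.join(row))
E
```

```text
-6   66   69   67   62   57   52   48   45    .    .    .    .    .    .    .    .    .    .    .  -46  -49  -54
  0    .    .    .    .    .    .    .    .    .   11   11   11   11    .    .    .    .    .    .    .    .  -55
  6    .    .    .    .    .    .    .    .    7   11   11   11   11    7    .    .    .    .    .    .    .    .
 12    .    .    .    .    .    .    .    .    8   11   11   11   11    7    .    .    .    .    .    .    .    .
 18    .    .    .    .    .    .    .    .    7   11   11   11   11    8    .    .    .    .    .    .    .    .
 24    .    .    .    .    .    .    .    .    8   11   11   11   11    7    .    .    .    .    .    .    .    .
 30    .    .    .    .    .    .    .    .    .   12   11   11   12    .    .    .    .    .    .    .    .    .
 36    .    .    .    .    .    .   12    8   12   14   13   13   14   12   11   12    .    .    .    .    .    .
 42    .    .    .    .    .   13   14   13   13   14   12   12   14   12   13   14   12    .    .    .    .    .
 48    .    .    .    .   12   12   13   12   12   13   12   12   13   12   12   13   12   12    .    .    .    .
 54    .    .    .   12   13   12   12   12   16   13   13   13   13   16   12   12   12   12   12    .    .    .
 60    .    .   12   13   13   12   12    .   17   18   17   17   17   18    .   12   12   13   12   12    .    .
 66    .    .   12   13   12   12    .    .   18   18   17   17   18   18    .    .   12   12   13   13    .    .
 72    .   12   13   13   12    .    .   11   18   18   17   17   18   18   11    9    .   12   13   13   13    .
 78   12   14   13   13   12    .   11   12   18   18   17   15   18   18   12   11    .   12   13   13   14   13
```

The cameras agree with each other. With the fingers shut, the real tips are about 44 mm above the reported TCP (depth shows the tip edge at z≈58 mm when the TCP reads 14.5). So the first pass went over the corner without touching anything. I'll square the tool face to the block's side and go lower with care, checking force.

>>> arm_command(deltas="0 0 0 -0.12 0 0 1; 0 0 0 -0.12 0 0 1; 0 0 0 -0.12 0 0 1; 0 0 0 -0.12 0 0 1; 0 0 0 -0.12 0 0 1; 0 0 0 -0.12 0 0 1; 0 0 0 -0.12 0 0 1; 5 0 0 -0.03 0 0 1; 8 0 0 0 0 0 1; 4 0 0 0 0 0 1; 0 0 0 0 0 0 1")

```text
time: 5.6
ee_pos: [470.4, -111.5, -3.7]
eef_rot: [[-0.002, 0.729, -0.685], [0.001, -0.685, -0.729], [-1.0, -0.002, 0.001]]
ft_force: [-0.3, 1.0, 0.0]
width: -0.0
```

>>> arm_command(deltas="6 0 0 0 0 0 1; 7 0 0 0 0 0 1; 6 0 0 0 0 0 1; 5 0 0 0 0 0 1; 0 0 0 0 0 0 1; 0 0 0 0 0 0 1")

```text
time: 6.1
ee_pos: [470.8, -111.9, -27.0]
eef_rot: [[-0.001, 0.73, -0.684], [0.0, -0.684, -0.73], [-1.0, -0.001, 0.0]]
ft_force: [-0.4, -0.3, -0.6]
width: 0.001
```

```bash
python3 look.py 4 563 -86; python3 - <<'E'
from h import *
im=cv2.imread('pics/s4.png');cv2.imwrite('pics/s4c.png',cv2.resize(im[190:330,200:360],None,fx=4,fy=4,interpolation=cv2.INTER_CUBIC))
E
```

```text
6.1 [ 470.83 -111.93  -26.97] toolyaw 46.84780698156309 [-0.38 -0.25 -0.59]
wrist (((553.617919921875, -91.55935668945312), (68.454345703125, 118.54388427734375), 46.83622360229492), (array([557.79, -92.15]), np.float64(47.674624148328604), np.float64(68.49005801906476)))
scene red (array([566.05, -86.24]), np.float64(47.27686957727852), np.float64(96.50110832891241))
```

View pics/s4c.png

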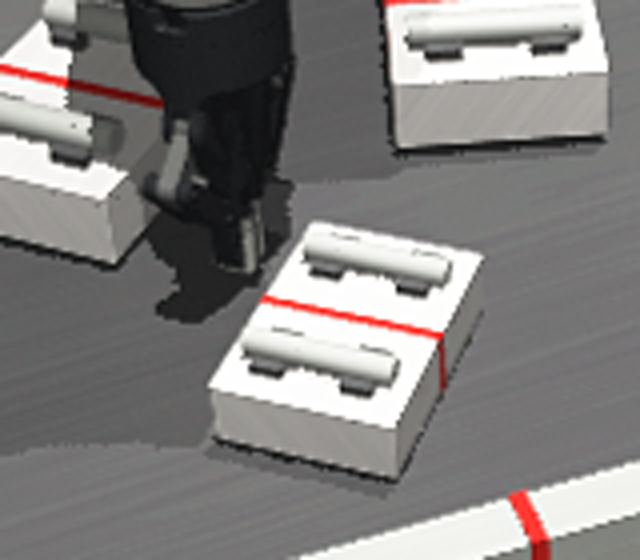

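>>> arm_command(deltas="2 0 -5 0 0 0 1; 1 0 -5 0 0 0 1; 0 0 -5 0 0 0 1; 0 0 -4 0 0 0 1; 0 0 -3 0 0 0 1; 0 -1 -3 0.02 0 0 1; 0 -1 -3 0.03 0 0 1; 0 -1 -3 0.03 0 0 1; 0 -1 -3 0.03 0 0 1; 0 -1 -3 0.03 0 0 1; 0 -1 -3 0.03 0 0 1; 0 -1 -3 0.03 0 0 1; 0 0 0 0 0 0 1")

```text
time: 7.28
ee_pos: [495.1, -76.2, -29.9]
eef_rot: [[-0.004, 0.578, -0.816], [-0.0, -0.816, -0.578], [-1.0, -0.002, 0.003]]
ft_force: [-4.8, -1.6, 2.3]
width: 0.005
```

```bash
python3 look.py 5 570 -80
```

```text
7.2833 [495.09 -76.19 -29.93] toolyaw 35.303573054707925 [-4.81 -1.56  2.28]
wrist (((564.449951171875, -73.15812683105469), (90.65370178222656, 103.99370574951172), 37.48981857299805), (array([577.68, -76.35]), np.float64(38.25842581170613), np.float64(91.08435011284895)))
scene red (array([574.25, -82.03]), np.float64(37.88068343446983), np.float64(97.70678514288115))
```

View pics/w5.png

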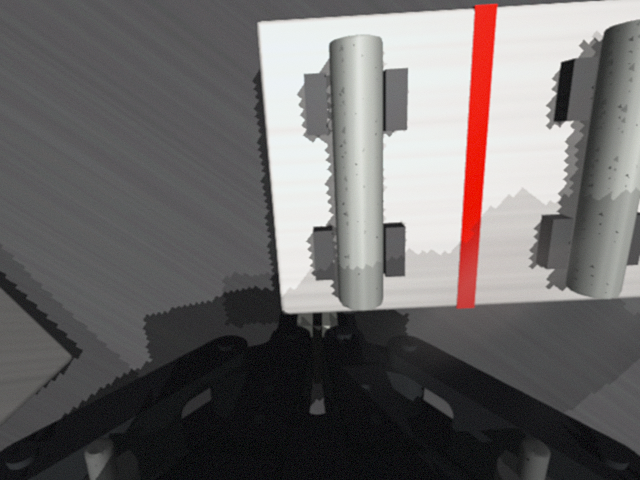

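View pics/s5.png

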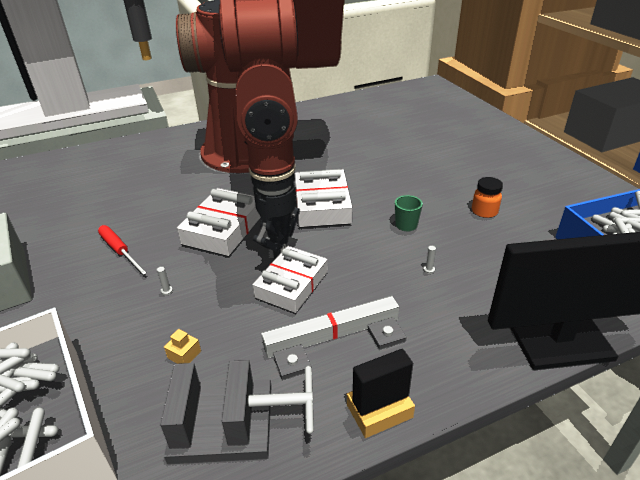

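>>> arm_command(deltas="0 -1 -3 0.02 0 0 1; 0 -1 -3 0.03 0 0 1; 0 -1 -3 0.03 0 0 1; 0 -1 -3 0.03 0 0 1; 0 -1 -3 0.03 0 0 1; 0 -1 -3 0.03 0 0 1; 0 -1 -3 0.03 0 0 1; 0 0 0 0 0 0 1; 0 0 8 0 0 0 1; 0 0 8 0 0 0 1; 0 0 0 0 0 0 1")

```text
time: 8.3
ee_pos: [495.2, -66.8, -29.7]
eef_rot: [[-0.001, 0.405, -0.914], [0.0, -0.914, -0.405], [-1.0, -0.001, 0.001]]
ft_force: [-0.6, 0.0, 0.5]
width: -0.005
```

```bash
python3 look.py 6 580 -75
```

```text
8.3 [495.21 -66.8  -29.72] toolyaw 23.919346956131328 [-0.62  0.01  0.5 ]
wrist (((570.3978271484375, -68.85997009277344), (77.85368347167969, 96.11810302734375), 26.02642822265625), (array([580.57, -80.25]), np.float64(26.952397520699378), np.float64(75.97656541400552)))
scene red (array([586.66, -79.65]), np.float64(26.46377185844733), np.float64(98.37013060811294))
```

View pics/w6.png

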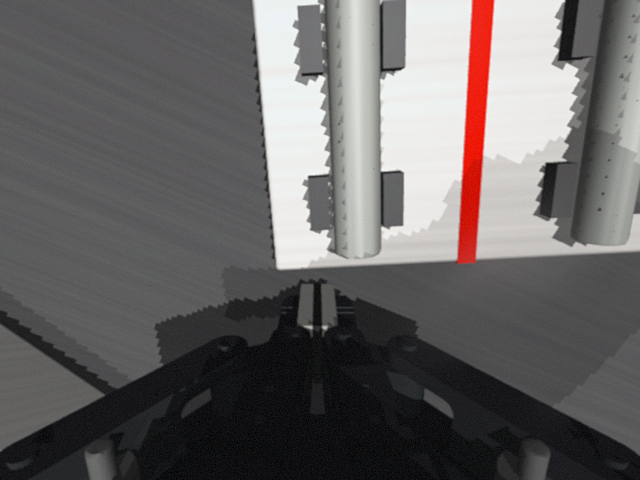

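>>> arm_command(deltas="-38 0 2 0 0 0 1; -38 0 0 0 0 0 1; 0 0 0 0 0 0 1; 0 19 -29 0 0 0 1; 0 19 -29 0 0 0 1; 0 19 -29 0 0 0 1; 0 19 -29 0 0 0 1; 0 19 -30 0 0 0 1; 0 0 0 0 0 0 1; 0 0 0 0 0 0 1")

```text
time: 9.23
ee_pos: [668.5, -95.2, 45.5]
eef_rot: [[0.001, 0.406, -0.914], [-0.0, -0.914, -0.406], [-1.0, 0.0, -0.0]]
ft_force: [-1.0, 0.7, 0.1]
width: 0.002
```

```bash
python3 look.py 7 584 -80; python3 - <<'E'
from h import *
im=cv2.imread('pics/s7.png');cv2.imwrite('pics/s7c.png',cv2.resize(im[200:380,200:420],None,fx=3.5,fy=3.3,interpolation=cv2.INTER_CUBIC))
E
```

```text
9.2333 [668.5  -95.19  45.54] toolyaw 23.940049142647656 [-1.    0.72  0.09]
wrist (((596.572998046875, -53.590187072753906), (42.736297607421875, 92.59202575683594), 26.79163932800293), (array([615.53, -61.96]), np.float64(26.885620910023675), np.float64(17.586618613408994)))
Weights sum to zero, can't be normalized
```

View pics/s7c.png

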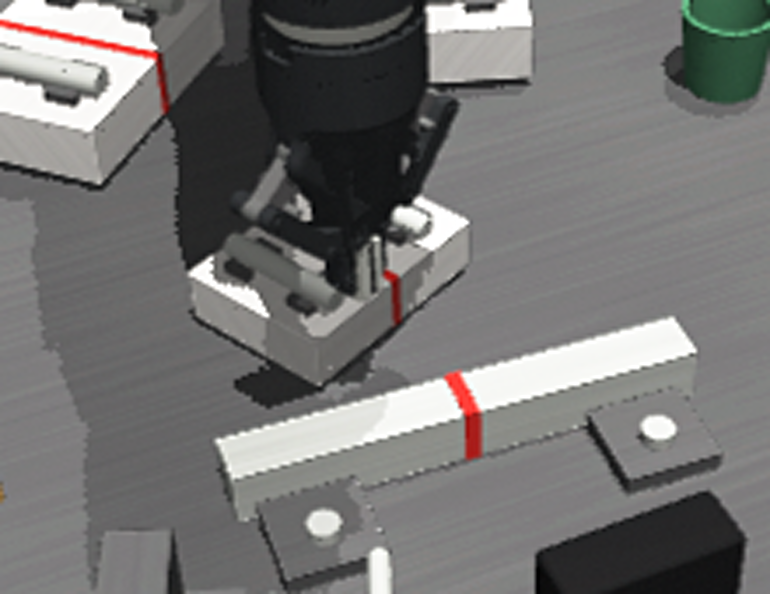

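View pics/w7.png

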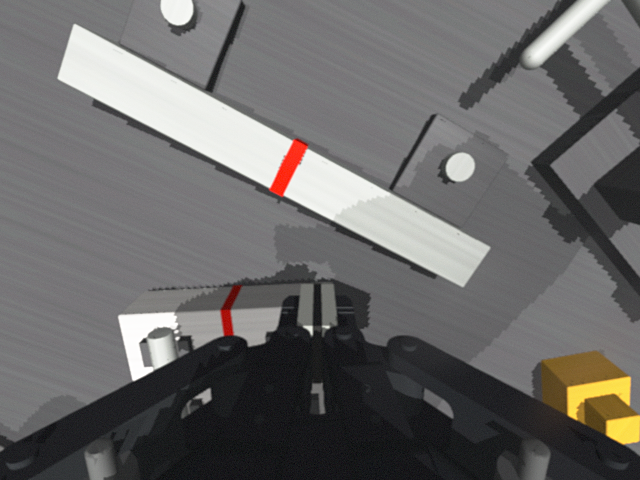

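The wrist view shows the whole fence, with its red stripe at about (290,168), so I'll fit it from here.

```bash
python3 - <<'E'
from h import *
s=env.read_state(); c=wcam(s); im=cv2.imread('pics/w7.png')
m=((im.min(-1)>120)|((im[...,2]>150)&(im[...,1]<80))).astype(np.uint8)
k=np.zeros_like(m); cv2.fillPoly(k,[np.array([[40,70],[75,10],[510,235],[480,300],[440,290]])],1); m*=k
m=cv2.morphologyEx(m,cv2.MORPH_OPEN,np.ones((15,15)))
cn,_=cv2.findContours(m,0,1); q=ray(c,max(cn,key=cv2.contourArea)[:,0],34)[:,:2].astype(np.float32)
rc=cv2.minAreaRect(q); print(rc, cv2.boxPoints(rc))
r_,w,uv=redpts(im,(255,320,130,205),34)
q=ray(c,uv,34)[:,:2]; mu=np.average(q,axis=0,weights=w); print('stripe',mu)
E
```

```text
((711.3440551757812, 2.3280982971191406), (116.6707992553711, 28.686616897583008), 86.23983764648438) [[693.21 -54.94]
 [721.83 -56.82]
 [729.48  59.6 ]
 [700.86  61.48]]
stripe [707.69 -59.7 ]
```

>>> arm_command(deltas="35 0 0 0 0 0 1; 25 0 0 0 0 0 1; 10 0 0 0 0 0 1; 5 0 0 0 0 0 1; 0 0 0 0 0 0 1; 0 0 4 0 0 0 1; 0 0 4 0 0 0 1; 0 0 3 0 0 0 1; 0 1 3 0.02 0 0 1; 0 1 3 0.03 0 0 1; 0 1 3 0.03 0 0 1; 0 1 3 0.03 0 0 1; 0 1 3 0.03 0 0 1; 0 1 3 0.03 0 0 1; 0 1 3 0.03 0 0 1; 0 1 3 0.03 0 0 1; 0 0 0 0 0 0 1")

```text
time: 10.75
ee_pos: [638.5, -115.7, -27.2]
eef_rot: [[0.004, 0.184, -0.983], [-0.001, -0.983, -0.184], [-1.0, 0.002, -0.004]]
ft_force: [3.9, -0.6, 1.1]
width: 0.001
```

```bash
python3 look.py 8 578 -85; python3 - <<'E'
from h import *
im=cv2.imread('pics/s8.png');cv2.imwrite('pics/s8c.png',cv2.resize(im[200:380,200:420],None,fx=3.5,fy=3.3,interpolation=cv2.INTER_CUBIC))
E
```

```text
10.75 [ 638.53 -115.7   -27.19] toolyaw 10.587012889942352 [ 3.91 -0.6   1.09]
Weights sum to zero, can't be normalized
Weights sum to zero, can't be normalized
```

View pics/s8c.png

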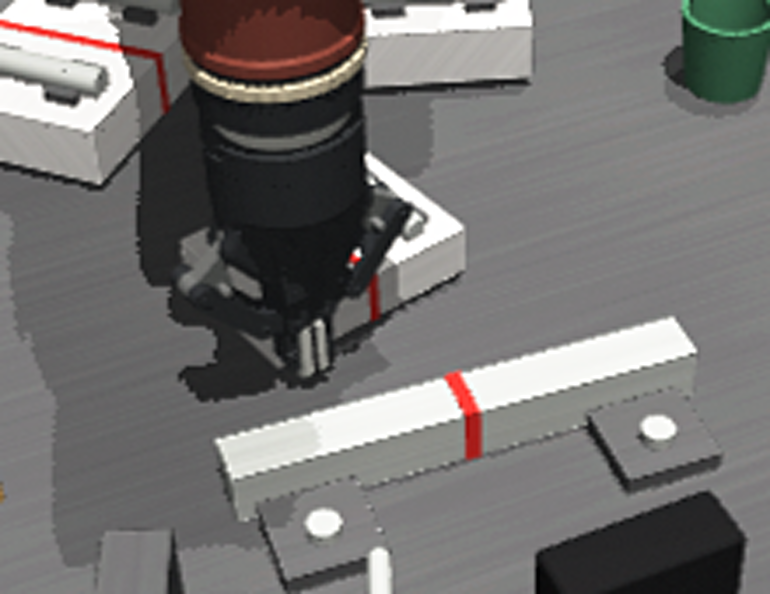

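>>> arm_command(deltas="0 0 -6 0 0 0 1; 0 0 -6 0 0 0 1; -38 0 0 0 0 0 1; -38 0 0 0 0 0 1; 0 0 0 0 0 0 1; 0 -17 26 0 0 0 1; 0 -17 26 0 0 0 1; 0 -17 26 0 0 0 1; 0 -17 26 0 0 0 1; 0 -18 26 0 0 0 1; 0 0 0 0 0 0 1; 0 0 0 0 0 0 1")

```text
time: 11.85
ee_pos: [503.4, -51.1, 47.3]
eef_rot: [[-0.002, 0.188, -0.982], [0.0, -0.982, -0.188], [-1.0, -0.001, 0.001]]
ft_force: [1.2, -1.0, -0.7]
width: -0.002
```

```bash
python3 look.py 9 577 -84
```

```text
11.85 [503.36 -51.11  47.35] toolyaw 10.816174953323916 [ 1.16 -1.01 -0.72]
wrist (((570.411865234375, -78.88043212890625), (90.82982635498047, 124.35819244384766), 14.368657112121582), (array([574.05, -78.22]), np.float64(14.523743092342613), np.float64(91.22532319328143)))
scene red (array([581.93, -80.04]), np.float64(9.785060017579497), np.float64(121.47453649671084))
```

View pics/w9.png

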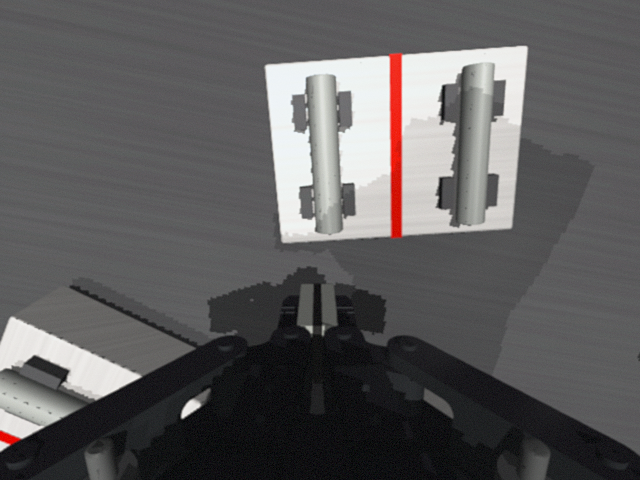

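>>> arm_command(deltas="0 -3 7 0 0 0 1; 20 -3 8 0 0 0 1; 35 0 0 0 0 0 1; 15 0 0 0 0 0 1; 6 0 0 0 0 0 1; 0 0 0 0 0 0 1; 0 0 -5 0 0 0 1; 0 0 -5 0 0 0 1; 0 0 -4 0 0 0 1; 0 -1 -3 0.02 0 0 1; 0 -1 -3 0.03 0 0 1; 0 -1 -3 0.03 0 0 1; 0 -1 -3 0.03 0 0 1; 0 -1 -3 0.03 0 0 1; 0 -1 -3 0.03 0 0 1; 0 -1 -3 0.03 0 0 1; 0 -1 -3 0.02 0 0 1; 0 0 0 0 0 0 1")

```text
time: 13.45
ee_pos: [524.8, -35.1, -28.4]
eef_rot: [[-0.002, -0.033, -0.999], [0.001, -0.999, 0.033], [-1.0, -0.001, 0.002]]
ft_force: [-4.0, 2.7, 1.9]
width: -0.0
```

```bash
python3 look.py 10 577 -76
```

```text
13.45 [524.77 -35.07 -28.4 ] toolyaw -1.908099126381373 [-3.97  2.69  1.9 ]
wrist (((582.7825317382812, -80.58277130126953), (90.89973449707031, 124.42415618896484), 2.9616143703460693), (array([590.77, -80.94]), np.float64(2.12152568824294), np.float64(91.11829573698336)))
scene red (array([596.55, -83.53]), np.float64(-1.0083899727446521), np.float64(122.7701273530522))
```

View pics/w10.png

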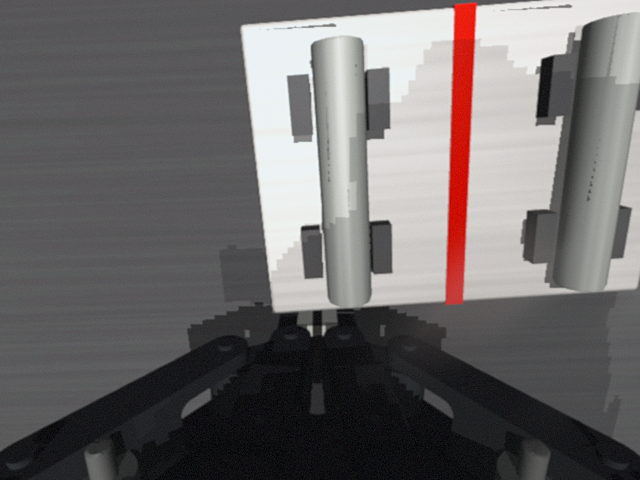

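>>> arm_command(deltas="0 -0.5 -3 0.01 0 0 1; 0 -0.5 -3 0.01 0 0 1; 0 -0.5 -3 0.01 0 0 1; 0 -0.5 -2 0 0 0 1; 0 0 0 0 0 0 1; 0 0 10 0 0 0 1; 0 0 15 0 0 0 1; -20 0 10 0 0 0 1; -38 0 10 0 0 0 1; -20 20 0 0 0 0 1; 0 20 0 0 0 0 1; 0 0 0 0 0 0 1; 0 0 0 0 0 0 1")

```text
time: 14.63
ee_pos: [490.5, -72.5, 50.3]
eef_rot: [[0.002, -0.064, -0.998], [-0.0, -0.998, 0.064], [-1.0, 0.0, -0.002]]
ft_force: [-0.3, 0.2, -0.2]
width: -0.002
```

```bash
python3 look.py 11 590 -82
```

```text
14.6333 [490.46 -72.53  50.33] toolyaw -3.674120853267362 [-0.33  0.17 -0.16]
wrist (((581.479248046875, -84.18463134765625), (61.78850173950195, 74.70829772949219), 86.27496337890625), (array([582.63, -83.61]), np.float64(-3.2048009804743742), np.float64(75.2701063535623)))
scene red (array([604.97, -87.6 ]), np.float64(-5.716634860272521), np.float64(123.09931219117121))
```

View pics/w11.png

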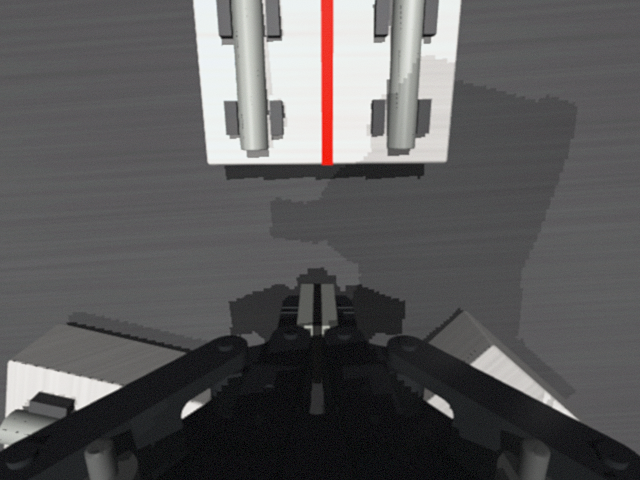

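>>> arm_command(deltas="0 26 -25 0 0 0 0; 0 26 -25 0 0 0 0; 0 26 -25 0 0 0 0; 0 26 -24 0 0 0 0; 0 0 0 -0.12 0 0 0; 0 0 0 -0.12 0 0 0; 0 0 0 -0.12 0 0 0; 0 0 0 -0.12 0 0 0; 0 0 0 -0.12 0 0 0; 0 0 0 -0.12 0 0 0; 0 0 0 -0.12 0 0 0; 0 0 0 -0.12 0 0 0; 0 0 0 -0.12 0 0 0; 0 0 0 -0.12 0 0 0; 0 0 0 -0.12 0 0 0; 0 0 0 -0.12 0 0 0; 0 0 0 -0.12 0 0 0; 0 0 0 -0.01 0 0 0; 0 0 0 0 0 0 0; 0 0 0 0 0 0 0")

```text
time: 16.4
ee_pos: [581.8, -181.2, 49.0]
eef_rot: [[-0.001, 0.998, -0.066], [0.0, -0.066, -0.998], [-1.0, -0.001, -0.0]]
ft_force: [-0.1, -0.5, 0.6]
width: 0.5
```

```bash
python3 look.py 12 589 -84
```

```text
16.4 [ 581.79 -181.19   49.05] toolyaw 86.20282035463278 [-0.09 -0.52  0.6 ]
wrist (((588.3311767578125, -99.59285736083984), (93.0188217163086, 90.65786743164062), 86.21977233886719), (array([588.25, -83.83]), np.float64(-3.234494735262615), np.float64(91.52014984553175)))
scene red (array([606.09, -87.72]), np.float64(-5.84013813219407), np.float64(123.10319055905367))
```

View pics/w12.png

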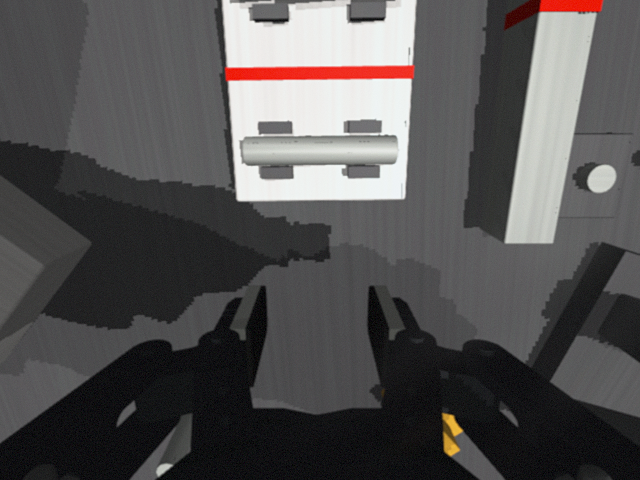

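View pics/s12.png

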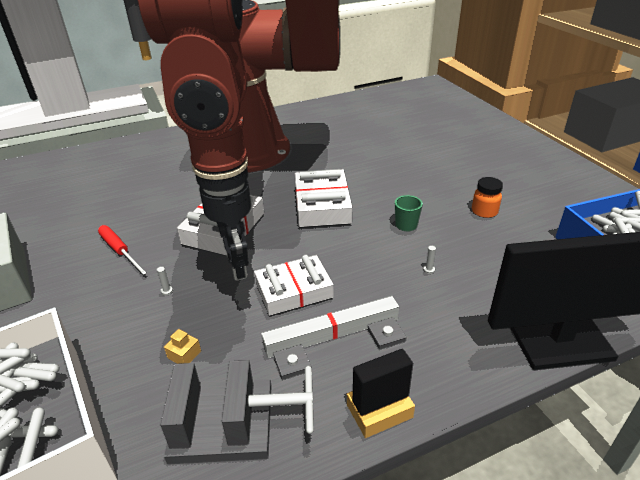

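>>> arm_command(deltas="35 0 0 0 0 0 0; 30 0 0 0 0 0 0; 11 0 0 0 0 0 0; 5 0 0 0 0 0 0; 0 0 -6 0 0 0 0; 0 0 -6 0 0 0 0; 0 0 -6 0 0 0 0; 0 0 -4 0 0 0 0; 0 0 -3 0 0 0 0; 0 0 -3 0 0 0 0; 0 0 -3 0 0 0 0; 0 0 -3 0 0 0 0; 0 0 -3 0 0 0 0; 0 0 -3 0 0 0 0; 0 0 -3 0 0 0 0; 0 0 -3 0 0 0 0; 0 0 -3 0 0 0 0; 0 0 0 0 0 0 0")

```text
time: 18.0
ee_pos: [586.1, -134.3, -30.4]
eef_rot: [[0.002, 0.998, -0.064], [-0.003, -0.064, -0.998], [-1.0, 0.002, 0.003]]
ft_force: [0.9, -5.8, 2.7]
width: 0.498
```

```bash
python3 look.py 13 590 -60
```

```text
18.0 [ 586.07 -134.29  -30.39] toolyaw 86.34813110770203 [ 0.85 -5.78  2.73]
wrist (((590.6063842773438, -76.17512512207031), (92.9850082397461, 91.20838165283203), 86.3432388305664), (array([589.84, -61.08]), np.float64(-3.7373036240920925), np.float64(91.27343922403846)))
scene red (array([606.61, -65.02]), np.float64(-6.5345998742538285), np.float64(123.3075777662896))
```

View pics/w13.png

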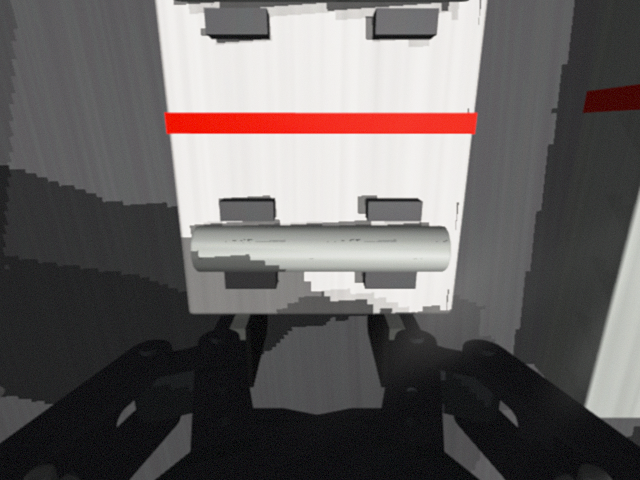

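View pics/s13.png

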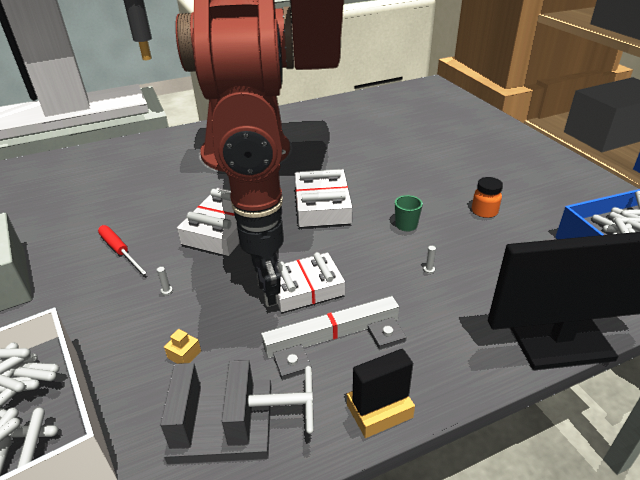

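>>> arm_command(deltas="0 0 -3 0 0 0 0; 0 0 -3 0 0 0 0; 0 0 -3 0 0 0 0; 0 0 0 0 0 0 0; 0 0 8 0 0 0 0; 0 0 15 0 0 0 0; 0 0 20 0 0 0 0; -20 0 10 0 0 0 0; -35 0 0 0 0 0 0; -30 0 0 0 0 0 0; 0 0 0 0 0 0 0; 0 0 0 0 0 0 0")

```text
time: 19.1
ee_pos: [583.5, -178.5, 55.4]
eef_rot: [[0.004, 0.998, -0.064], [-0.002, -0.064, -0.998], [-1.0, 0.004, 0.001]]
ft_force: [-0.5, -0.3, -0.4]
width: 0.499
```

```bash
python3 look.py 14 591 -52;python3 - <<'E'
from h import *
s=env.read_state(); c=wcam(s); im=cv2.imread('pics/w14.png')
r,w,uv=redpts(im,(440,640,0,140),34)
q=ray(c,uv,34)[:,:2]; print('fence stripe',np.average(q,axis=0,weights=w), q.min(0),q.max(0))
E
```

```text
19.1 [ 583.53 -178.53   55.43] toolyaw 86.35018627624166 [-0.51 -0.32 -0.37]
wrist (((590.4030151367188, -81.52633666992188), (65.75508880615234, 91.15116119384766), 86.37136840820312), (array([591.54, -52.02]), np.float64(-3.7237173022684686), np.float64(91.53258084097416)))
scene red (array([607.41, -56.14]), np.float64(-6.589647369305908), np.float64(124.76075887503879))
fence stripe [705.95 -59.46] [677.1  -67.97] [721.73 -54.55]
```

View pics/w14.png

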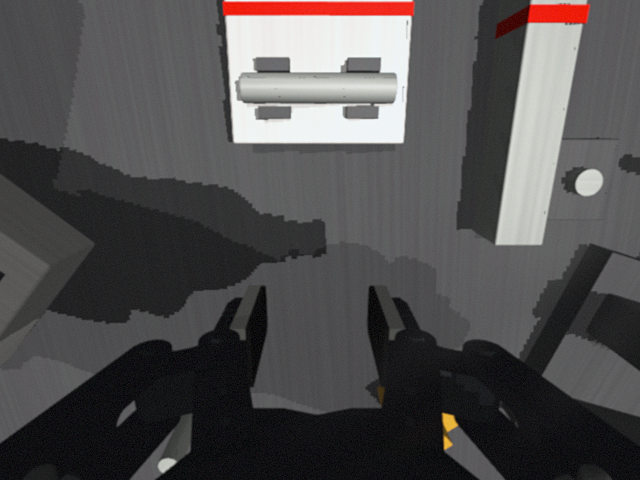

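The block is square: yaw −3.7° against the fence's −3.76°, with about 57 mm of gap. Its line sits within about 1 mm of the mark along the fence. Next I'll go behind it and push it flush with the jaws open, so both fingertips bear on the side.

>>> arm_command(deltas="0 -19 -31 0 0 0 -0.5; 0 -19 -32 0 0 0 -0.5; 0 -19 -32 0 0 0 -0.5; 0 -19 -32 0 0 0 -0.5; 0 0 0 0.12 0 0 -0.5; 0 0 0 0.12 0 0 -0.5; 0 0 0 0.12 0 0 -0.5; 0 0 0 0.12 0 0 -0.5; 0 0 0 0.12 0 0 -0.5; 0 0 0 0.12 0 0 -0.5; 0 0 0 0.12 0 0 -0.5; 0 0 0 0.12 0 0 -0.5; 0 0 0 0.12 0 0 -0.5; 0 0 0 0.12 0 0 -0.5; 0 0 0 0.12 0 0 -0.5; 0 0 0 0.12 0 0 -0.5; 0 0 0 0.12 0 0 -0.5; 0 0 0 0.01 0 0 -0.5; 0 0 0 0 0 0 -0.5; 0 0 0 0 0 0 -0.5")

```text
time: 20.87
ee_pos: [513.7, -45.2, 52.7]
eef_rot: [[-0.001, -0.058, -0.998], [0.0, -0.998, 0.058], [-1.0, -0.0, 0.001]]
ft_force: [0.6, 0.4, -0.4]
width: 0.748
```

```bash
python3 look.py 15 591 -52; python3 - <<'E'
from h import *
s=env.read_state(); c=wcam(s); p=np.array(s['ee_pos']); R=np.array(s['eef_rot'])
im,d=vision.snapshot('wrist'); P=pts('wrist',d,c)
q=(P.reshape(-1,3)-p)@R; h=-q[:,0]; fx=-q[:,2]; y=q[:,1]
ok=(np.hypot(fx,y)<90)&(h>25)&(h<150)
for h0 in range(32,140,6):
    k=ok&(h>=h0)&(h<h0+6); row=[]
    for y0 in range(-66,66,6):
        kk=k&(y>=y0)&(y<y0+6); row.append(f'{np.percentile(fx[kk],95):4.0f}' if kk.sum()>5 else '   .')
    print(f'{h0:3d}',' '.join(row))
E
```

```text
20.8667 [513.71 -45.23  52.74] toolyaw -3.3494879330393297 [ 0.62  0.39 -0.4 ]
wrist (((592.3595581054688, -52.104148864746094), (124.33160400390625, 90.44224548339844), 86.19738006591797), (array([594.11, -52.31]), np.float64(-3.734207456016577), np.float64(90.98857793940377)))
scene red (array([606.84, -56.07]), np.float64(-6.508396955099727), np.float64(123.57802765620052))
 32    .    .    .    .    .    .    .    .    .    .    .    .    .    .    .    .    .    .    .    .    .    .
 38    .    .    .    .    .    .    .    .    .    .    .    .    .    .    .    .    .    .    .    .    .    .
 44    .    .    .    .    .    9    .    .    .    .    .    .    .    .    .    .    9    .    .    .    .    .
 50    .    .    .    7   11   11    .    .    .    .    .    .    .    .    .    .   11   11    7    .    .    .
 56    .    .    .    7   11   11    .    .    .    .    .    .    .    .    .    .   11   11    7    .    .    .
 62    .    .    .    7   11   11    .    .    .    .    .    .    .    .    .    .   11   11    7    .    .    .
 68    .    .    .    7   12   11   
[... 631 characters left out ...]
7   12   13   12
104   13   13   12    .   13   16   17   17    .    .    .    .    .    .    .   17   17   13    .   12   12   13
110   13   13   12    .   11   18   18   18   11   11   11   10   11   11   17   18   17   14    .   12   13   13
116   13   13   12    .    .   18   18   18   17   12   12   12   12   12   18   18   18    .    .   12   12   13
122   13   13   12    .    .    .   18   18   18   12   12   12   12   18   18   18   18    .    .   12   12   13
128    .   13   13    .    .    .   18   18   20   20   12   12   19   20   18   18    .    .    .   13   13   13
134    .    .    .    .    .    .    .   20   20   20    .    .   20   20   20   18    .    .    .    .    .    .
```

View pics/w15.png

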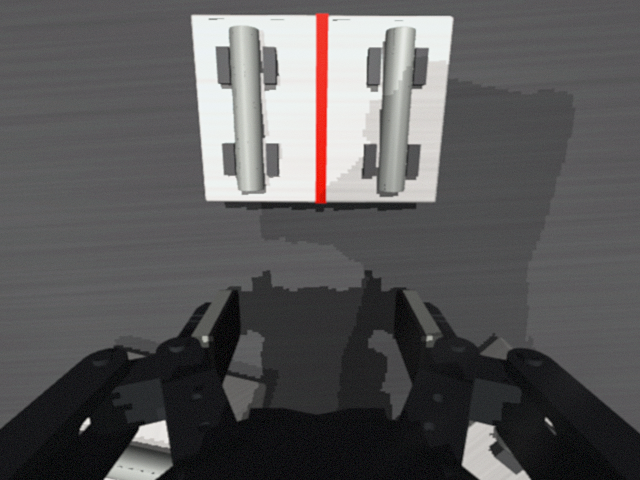

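>>> arm_command(deltas="35 0 0 0.007 0 0 -0.5; 30 0 0 0 0 0 -0.5; 15 0 0 0 0 0 -0.5; 7 0 0 0 0 0 -0.5; 0 0 -6 0 0 0 -0.5; 0 0 -6 0 0 0 -0.5; 0 0 -5 0 0 0 -0.5; 0 0 -4 0 0 0 -0.5; 0 0 -4 0 0 0 -0.5; 0 0 -4 0 0 0 -0.5; 0 0 -4 0 0 0 -0.5; 0 0 -4 0 0 0 -0.5; 0 0 -4 0 0 0 -0.5; 0 0 -4 0 0 0 -0.5; 0 0 -4 0 0 0 -0.5; 0 0 -4 0 0 0 -0.5; 0 0 -4 0 0 0 -0.5; 0 0 0 0 0 0 -0.5")

```text
time: 22.52
ee_pos: [570.1, -49.0, -33.3]
eef_rot: [[-0.003, -0.069, -0.998], [0.0, -0.998, 0.069], [-1.0, -0.0, 0.003]]
ft_force: [-6.5, 0.6, 3.4]
width: 0.751
```

```bash
python3 look.py 16 625 -56
```

```text
22.5167 [570.11 -48.97 -33.28] toolyaw -3.950977350726092 [-6.47  0.59  3.41]
wrist (((625.8883666992188, -54.38407897949219), (124.04902648925781, 90.79130554199219), 85.91345977783203), (array([630.81, -54.83]), np.float64(-3.997336483092454), np.float64(91.15843762178838)))
scene red (array([648.33, -58.87]), np.float64(-5.944900734158338), np.float64(127.90516817920115))
```

View pics/w16.png

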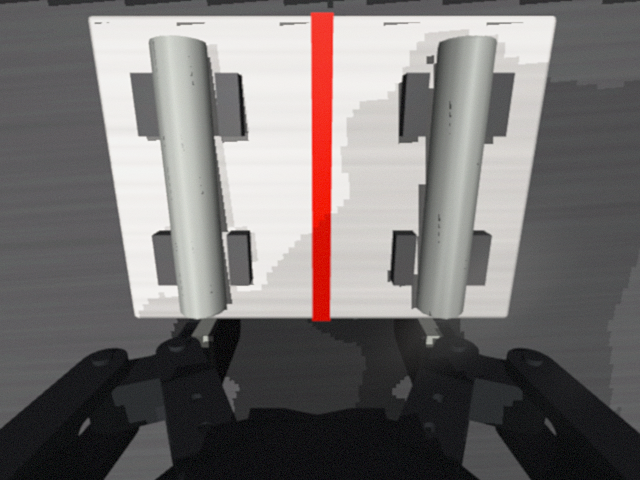

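View pics/s16.png

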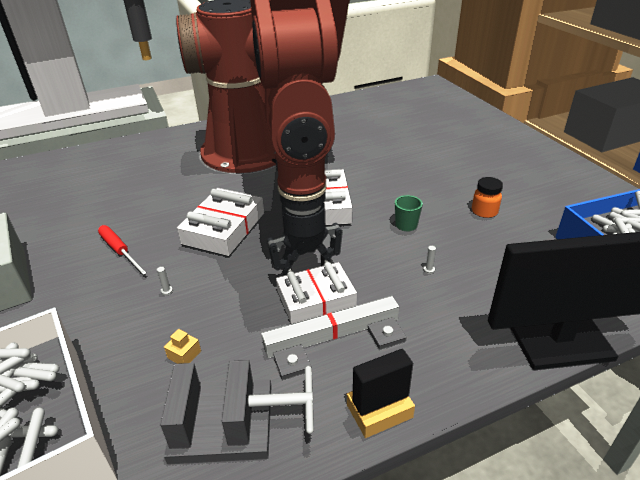

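>>> arm_command(deltas="0 0 -3 0 0 0 -0.5; 0 0 -3 0 0 0 -0.5; 0 0 -3 0 0 0 -0.5; 0 0 -3 0 0 0 -0.5; 0 0 -3 0 0 0 -0.5; 0 0 -3 0 0 0 -0.5; 0 0 0 0 0 0 -0.5")

```text
time: 23.2
ee_pos: [587.8, -50.2, -33.3]
eef_rot: [[-0.003, -0.069, -0.998], [0.0, -0.998, 0.069], [-1.0, -0.0, 0.003]]
ft_force: [-6.3, 1.0, 2.6]
width: 0.748
```

>>> arm_command(deltas="0 0 -1 0 0 0 -0.5; 0 0 -1 0 0 0 -0.5; 0 0 -1 0 0 0 -0.5; 0 0 0 0 0 0 -0.5")

```text
time: 23.53
ee_pos: [590.0, -50.3, -33.3]
eef_rot: [[-0.004, -0.069, -0.998], [0.0, -0.998, 0.069], [-1.0, -0.0, 0.004]]
ft_force: [-9.0, 0.8, 4.9]
width: 0.749
```

>>> arm_command(deltas="0 0 -1 0 0 0 -0.5; 0 0 -1 0 0 0 -0.5; 0 0 0 0 0 0 -0.5")

```text
time: 23.78
ee_pos: [591.9, -50.4, -33.3]
eef_rot: [[-0.004, -0.069, -0.998], [0.0, -0.998, 0.069], [-1.0, -0.0, 0.004]]
ft_force: [-8.4, 1.4, 4.9]
width: 0.753
```

```bash
python3 look.py 17 648 -56; python3 - <<'E'
from h import *
im=cv2.imread('pics/s17.png');cv2.imwrite('pics/s17c.png',cv2.resize(im[230:370,240:420],None,fx=4.4,fy=4.2,interpolation=cv2.INTER_CUBIC))
E
```

```text
23.7833 [591.94 -50.45 -33.32] toolyaw -3.9553575404798864 [-8.4   1.44  4.88]
wrist (((649.1815795898438, -56.151512145996094), (141.1290740966797, 93.4703140258789), 85.98712158203125), (array([654.41, -56.45]), np.float64(-4.008155541306223), np.float64(93.84493440558691)))
scene red (array([676.87, -60.45]), np.float64(-5.1102521667884275), np.float64(129.66103796341466))
```

View pics/w17.png

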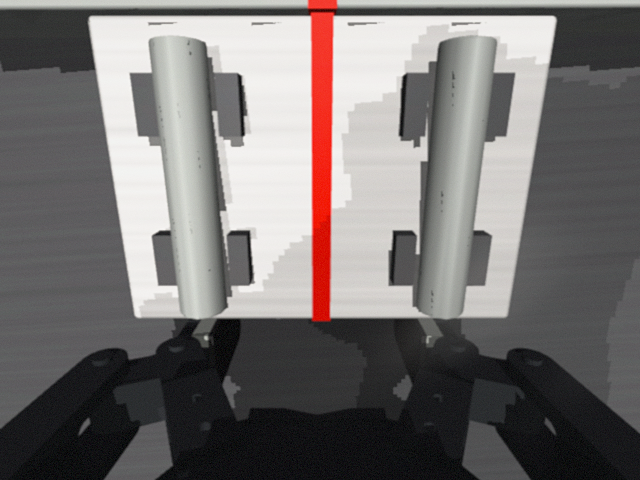

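View pics/s17c.png

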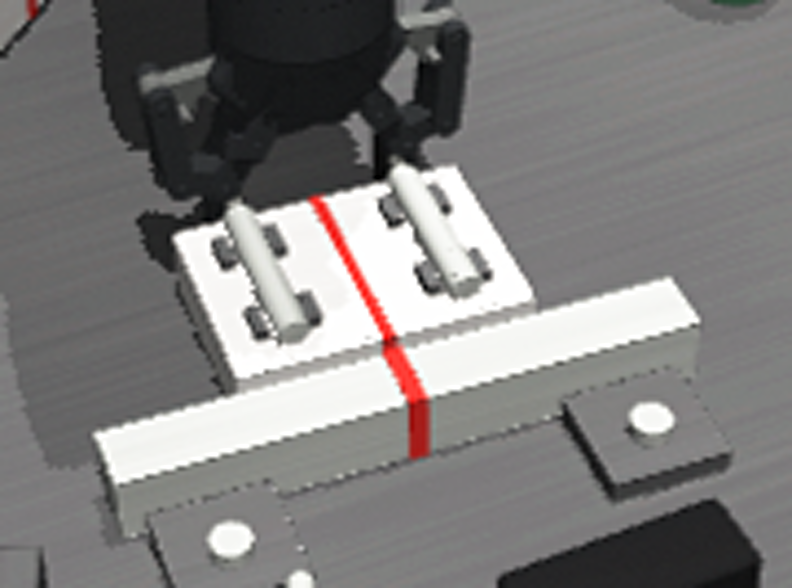

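>>> arm_command(deltas="0 0 -1 0 0 0 -0.5; 0 0 0 0 0 0 -0.5")

```text
time: 24.05
ee_pos: [592.9, -50.5, -33.3]
eef_rot: [[-0.004, -0.069, -0.998], [0.0, -0.998, 0.069], [-1.0, -0.0, 0.004]]
ft_force: [-9.9, 1.3, 5.6]
width: 0.751
```

>>> arm_command(deltas="0 0 -1 0 0 0 -0.5; 0 0 0 0 0 0 -0.5")

```text
time: 24.22
ee_pos: [593.8, -50.6, -33.3]
eef_rot: [[-0.004, -0.069, -0.998], [0.0, -0.998, 0.069], [-1.0, -0.0, 0.004]]
ft_force: [-10.1, 1.1, 4.9]
width: 0.75
```

>>> arm_command(deltas="0 0 -1 0 0 0 -0.5; 0 0 0 0 0 0 -0.5")

```text
time: 24.38
ee_pos: [594.8, -50.6, -33.3]
eef_rot: [[-0.004, -0.069, -0.998], [0.0, -0.998, 0.069], [-1.0, -0.0, 0.004]]
ft_force: [-9.6, 0.4, 4.5]
width: 0.756
```

>>> arm_command(deltas="0 0 -1 0 0 0 -0.5; 0 0 0 0 0 0 -0.5")

```text
time: 24.55
ee_pos: [594.6, -50.6, -33.3]
eef_rot: [[-0.006, -0.069, -0.998], [0.0, -0.998, 0.069], [-1.0, 0.0, 0.006]]
ft_force: [-13.5, 0.6, 8.6]
width: 0.751
```

>>> arm_command(deltas="0 0 -1 0 0 0 -0.5; 0 0 0 0 0 0 -0.5")

```text
time: 24.72
ee_pos: [594.6, -50.6, -33.4]
eef_rot: [[-0.008, -0.069, -0.998], [0.0, -0.998, 0.069], [-1.0, 0.0, 0.008]]
ft_force: [-17.5, 0.4, 12.8]
width: 0.754
```

>>> arm_command(deltas="0 0 -1.5 0 0 0 -0.5; 0 0 0 0 0 0 -0.5; 0 0 0 0 0 0 -0.5")

```text
time: 24.97
ee_pos: [594.4, -50.5, -33.6]
eef_rot: [[-0.01, -0.069, -0.998], [0.001, -0.998, 0.069], [-1.0, 0.0, 0.01]]
ft_force: [-23.0, 0.7, 15.9]
width: 0.75
```

>>> arm_command(deltas="0 0 3 0 0 0 -0.5; 0 0 6 0 0 0 -0.5; 0 0 12 0 0 0 -0.5; 0 0 20 0 0 0 -0.5; -30 0 20 0 0 0 -0.5; -38 0 15 0 0 0 -0.5; -38 0 0 0 0 0 -0.5; -10 0 0 0 0 0 -0.5; 0 0 0 0 0 0 -0.5; 0 0 0 0 0 0 -0.5")

```text
time: 25.8
ee_pos: [526.0, -46.2, 83.3]
eef_rot: [[0.003, -0.069, -0.998], [-0.001, -0.998, 0.069], [-1.0, 0.0, -0.003]]
ft_force: [-0.1, 0.2, -0.1]
width: 0.747
```

```bash
python3 look.py 18 650 -56; python3 - <<'E'
from h import *
im=cv2.imread('pics/s18.png');cv2.imwrite('pics/s18c.png',cv2.resize(im[230:370,240:420],None,fx=4.4,fy=4.2,interpolation=cv2.INTER_CUBIC))
E
```

```text
25.8 [526.01 -46.24  83.29] toolyaw -3.9577954637503665 [-0.07  0.22 -0.08]
wrist (((634.9745483398438, -54.42490768432617), (61.554317474365234, 59.176483154296875), 85.99347686767578), (array([635.65, -55.06]), np.float64(-3.956990905446389), np.float64(59.73803177322092)))
scene red (array([680.01, -60.66]), np.float64(-5.170325142360355), np.float64(129.29965212130213))
```

View pics/w18.png

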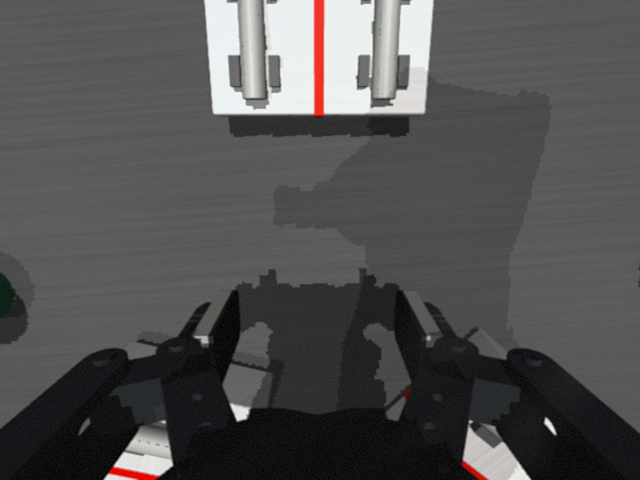

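View pics/s18c.png

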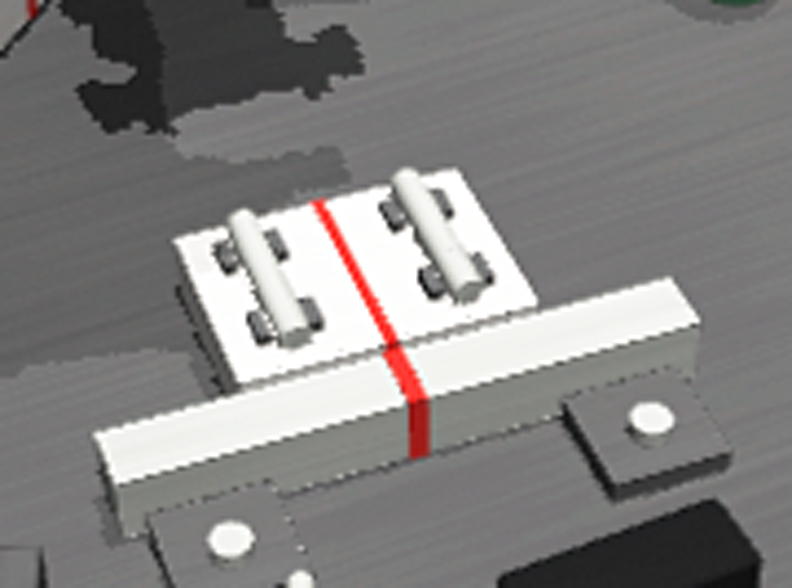

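The red line meets the mark. I'll take one look from above the seam, and check with the top camera that the other things haven't moved.

>>> arm_command(deltas="-40 0 0 0 0 0 -0.5; -20 0 -30 0 0 0 -0.5; 0 0 -30 0 0 0 -0.5; 0 0 -30 0 0 0 -0.5; 0 0 0 0 0 0 -0.5; 0 0 0 0 0 0 -0.5")

```text
time: 26.4
ee_pos: [614.6, -52.1, 139.8]
eef_rot: [[-0.003, -0.069, -0.998], [0.001, -0.998, 0.069], [-1.0, -0.0, 0.003]]
ft_force: [-1.3, -0.1, -0.3]
width: 0.75
```

```bash
python3 look.py 19 649 -56; python3 - <<'E'
from h import *
im=cv2.imread('pics/w19.png');s=env.read_state();c=wcam(s)
for x in (693.2,):
  for nm,b in(('all',(0,640,0,480)),):
    r,w,uv=redpts(im,b,37); q=ray(c,uv,37)[:,:2]
    F=np.array([[.9978,-.0656],[.0656,.9978]]); f=(q-[693.2,-58.8])@F.T
    for lo,hi in((-100,-3),(2,28)):
        k=(f[:,0]>lo)&(f[:,0]<hi)&(abs(f[:,1])<30); print(lo,k.sum(),np.average(f[k],axis=0,weights=w[k]) if k.any() else '')
a=cv2.imread('pics/scene0.png'); b=cv2.imread('pics/s19.png')
d=cv2.absdiff(a,b).max(-1)
for n,(u,v) in dict(shaft_b=(164,282),shaft_a=(430,260),gauge=(182,346),cup=(408,213),jar=(487,198),driver=(122,250),big2=(222,222),big1=(324,198)).items():
    print(n,np.median(d[v-15:v+15,u-15:u+15]),(d[v-15:v+15,u-15:u+15]>40).sum())
E
```

```text
26.4 [614.64 -52.09 139.83] toolyaw -3.9532949995636884 [-1.29 -0.06 -0.3 ]
wrist (((664.8236083984375, -56.824913024902344), (133.99716186523438, 118.2436752319336), 86.03284454345703), (array([671.26, -57.42]), np.float64(-4.00538743130619), np.float64(119.07873361014884)))
scene red (array([678.89, -60.56]), np.float64(-5.146102643974558), np.float64(128.1779504856321))
-100 914 [-45.87   0.06]
2 455 [15.27 -0.21]
shaft_b 8.0 0
shaft_a 7.0 0
gauge 8.0 0
cup 5.0 0
jar 7.0 0
driver 7.0 0
big2 7.0 0
big1 11.0 313
```

View pics/w19.png

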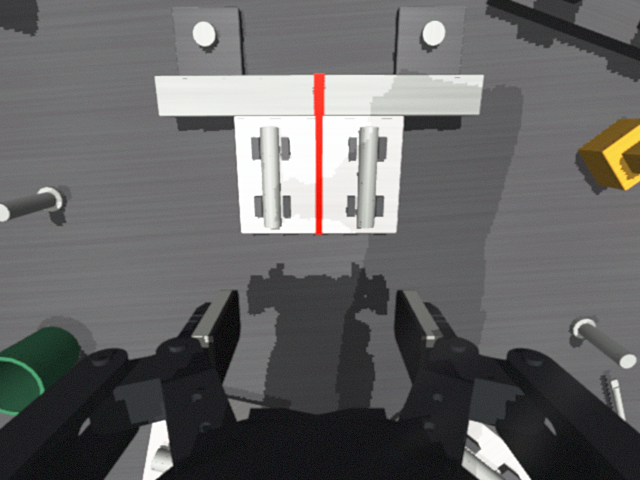

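View pics/s19.png

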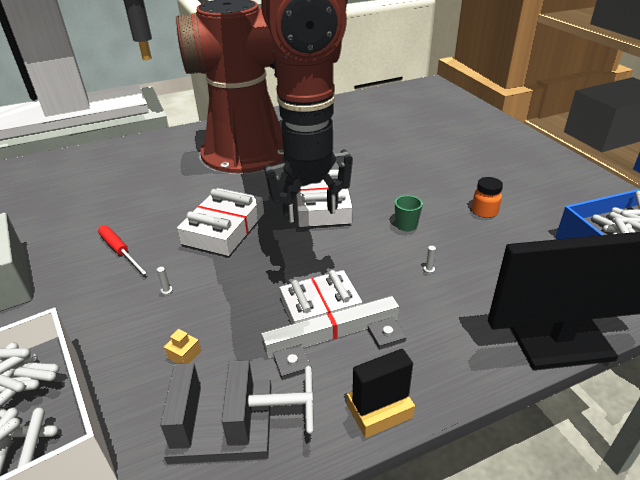

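The block is flush with its line on the mark, nothing else has moved, and the arm is clear, so I'm handing in.

```bash
python3 -c "
from bench import env
print(env.job_done(), env.read_state()['time'])"
```

```text
the job is handed in; nothing more can be done
the job is handed in; nothing more can be done
```

The block is flush against the fence with its red line on the red mark, and the job is handed in after about 26 s of robot time.

**What I did**
- I pushed the smallest block round at alternate corners: robot side, then fence side, then robot side again.
- With it square (block yaw −3.7°, fence −3.76°) and about 57 mm of clear space left, I slid it 32 mm sideways to bring the red line level with the mark. I did this with two fingertips on its short end.
- I then pushed it up to the fence with both fingertips on its long side until it stopped. The last readings before I backed off were 23 N along the push and 16 N vertically, about 28 N in all.

**Last checks**
- **Flush:** from above, no gap shows at the seam. The yaws differ by about 0.2°.
- **Red line:** it meets the mark to about 0.3 mm in the wrist picture (calibration is good to about 2 mm).
- **Other things:** shaft_a, shaft_b, gauge, cup, jar, screwdriver and one of the larger look-alike blocks are unchanged between the first and last scene pictures. For the other large look-alike that check failed, because the arm stood partly in front of it; I saw no sign that it had moved.
- **Clamped shafts:** no contact showed in any picture or force reading.

**What disagreed**
- **Reported TCP:** it lies about 44 mm below the real tips of the shut fingers, which both cameras showed. My first approach therefore passed over the block's corner. The force reading stayed near zero and the block did not move, but the fingertips came within a few millimetres of one clamped shaft. I worked with the corrected height after that.
- **Scene-camera red-line fit:** it was off by several mm and a few degrees once it began taking in the red on the block's side and on the fence. I relied on the wrist-camera fit instead.

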